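Clip a relay base onto the rail of an aircraft's electrical panel

TASK

On the bench lies a panel with a steel rail for the aircraft's electrics. Take the relay base with the sprung foot, hook its fixed lip under the edge of the rail farthest from the robot, in the gap between the two modules already there, then rock the other side down until the foot clicks under the near edge and the base sits flush and square on the rail; let go of it. Work by feel and gently, pressing on the rail with no more than about 25 N at any time, and leave the other things on the bench where they lie.

Things in the scene. Friction and masses are not known exactly. Their poses are not given: they have to be found in the camera images.
- plate: Bare aluminium plate 120 (x) x 320 (y) x 6 mm, fixed on the bench, carrying a steel rail along its y. Origin: centre of its underside, on the bench; z up; +x points towards the robot (turned up to 0.25 rad). Two modules are already clipped on the rail (52 mm high above it, 60 mm long in x), inner faces at y = +82 and y = -76 mm; the relay base goes between them, near y = 0.
- rail_top (a point): Nominal middle of the rail's top face, 36 mm above the plate's origin; plate's axes. Rail: flat flange 35 mm wide (x), 3 mm thick, on a web 16 mm wide; each edge overhangs 9.5 mm, 27 mm above the plate. It is bolted through slots, so the real rail lies anywhere up to 12 mm to either side (along x) of this point, parallel to y; this is not measured: find it by touch. It is firm.
- module_centre (a point): Centre of the loose relay base, 32 mm above its underside. Grey stepped housing 36 mm wide (y), 64 mm high, lower part 60 mm long (x from -26 to +34 mm), top 22 mm stepped in to x -19..+19. 0.13 to 0.21 kg. x: from lip to sprung foot; z up. Stands upright; grip the flat sides that face y, best 10 mm above this point. Goes on the rail with its x, y along the plate's; then 56 mm above the plate's origin.
- module_lip (a point): Inner upper edge of the base's rigid lip, mid-width; base's axes. 14 mm to -x of the centre, 25 mm below it. The lip is 7 mm thick (down to the underside), points to +x, 4.5 mm out from a wall (inner face x = -18.5, outer -24 mm from the centre). It goes under the rail's far (-x) edge with the foot side raised 0.3 to 0.45 rad (0.42 clears the foot). Seated, wall and rail edge have about 1 mm play.
- module: The whole relay base; origin: middle of its underside, 32 mm below the centre, same axes. The seat, which rests on the rail's top, is 12 mm above the underside (20 mm below the centre) from x = -13 mm to +34 mm; between x = -18.5 and -13 mm the underside is relieved 3 mm higher, so that the base can be hooked tilted and rocked down about the rail's far edge.
- foot (a joint): Travel (m) of the black sprung foot on the base's +x side (26 mm wide, pull tab out to x = +42 mm): 0 home, up to 0.006 pushed outwards. Nose reaches in to x = +14 mm: flat top 4.2 mm below the seat, lower face slanting 30 degrees from vertical down to the underside, which rides over the rail's near (+x) edge when pressed down. Spring 2.4 N + 0.6 N per mm; clicks at about 3 to 8 N down at the foot.
- wide_block: Loose black stepped block 54 mm wide, 52 mm high, 60 mm long, no lip or foot; origin at its underside. To be left alone (stands near the relay base, places vary).
- slim_block: Loose grey stepped block 24 mm wide, 52 mm high, 60 mm long, no lip or foot; origin at its underside. To be left alone.
- screwdriver: Screwdriver with a black handle lying on the bench beyond the plate; to be left alone.
- fastener_jar: Clear jar with steel cap, 56 mm across, 70 mm high; to be left alone.
- hinge_bracket: Small aluminium angle bracket, 50 x 40 x 44 mm; to be left alone.

How it is judged (in metres and radians):
On the way, in this order (a step that is already met when the one before it is completed fails the run):
1. the relay base is picked up off the bench (height (world z) of module_centre above 0.075 m), for 0.1 s.
2. its lip is below the rail's far edge, in the gap, with the foot side still raised (z of module_lip in the frame of plate between 0.02 and 0.0345 m and x of module_lip in the frame of plate between -0.03 and 0.002 m and y of module_lip in the frame of plate between -0.065 and 0.065 m and angle between module_centre's own z axis and vertical above 0.1 rad), for 0.1 s.
At the end, for the whole second after the job is handed in: Relay base on the rail in the gap (within 65 mm of its middle), lip on the far side: centre 56 mm (within 2) above the plate's underside, level within 0.05 rad, square within 0.07 rad, within 15 mm of the plate's middle line, foot home (below 1.2 mm), at rest and let go (value of joint foot below 0.0012 m and z of module_centre in the frame of plate between 0.054 and 0.058 m and angle between the z axis of module_centre and the z axis of plate, either way round below 0.05 rad and angle between the y axis of module_centre and the y axis of plate, either way round below 0.07 rad and x of module_centre in the frame of plate between -0.015 and 0.015 m and y of module_centre in the frame of plate between -0.065 and 0.065 m and x of module_lip in the frame of plate below 0 m and linear speed of module below 0.01 m/s); the robot touches nothing.
It fails at once if the relay base is pressed on the rail or plate with more than 32 N (contact force between module and plate above 32 N).
It fails at once if another loose thing on the bench is pushed more than 30 mm from its place (distance of any of wide_block, slim_block, screwdriver, fastener_jar, hinge_bracket from where it was at the start of the episode above 0.03 m).
It also fails if it takes over 54 s, if anything falls off the work surface, if the arm or the gripper's body presses on something with over 40 N, if the wrist force passes 120 N, or if a joint passes its speed limit or range.

ROBOT

A 6-joint arm with a two-finger parallel gripper is mounted at the origin on the work surface. World frame = base frame: x ahead of the robot, y to its left, z up, the work surface at z = 0. Lengths are in m, angles in degrees, forces in N, time in s.
With the tool pointing down it reaches from about 0.4 to 0.825 m from the base axis. Payload 7 kg.
Tool frame: the origin (TCP) lies at the very end of the fingers, on their centre line; the grasp point (between the pads) lies 19 mm behind it (ctrl.tcp_to_grasp is the distance from the TCP to the grasp point, in m); z points along the fingers, y is the direction in which the jaws open and shut (so a half turn about z gives the same grasp; the last joint's range is limited). The gripper opens to 88 mm and grips with 3 to 60 N. Pads are 19 mm wide; open, the fingers measure 130 mm over their backs; the gripper's body (78 mm by 193 mm) begins 47 mm behind the grasp point.
Start: joints at [-48.237, 20.546, 0.682, 0, -70.136, -16.507], TCP at [0.288, -0.61, 0.227] pointing down, gripper open.
Joint ranges: [-176.03, 176.03], [-82.01, 121.73], [-58.28, 71.71], [-173.87, 95.51], [-174.79, -0.11], [-173.66, 173.66]. Speed limits (degrees/s): [136.94, 136.94, 172.46, 180, 180, 180].

INTERFACE

Orientations are given as [roll, pitch, yaw] about the fixed x, y, z axes, in that order (R = Rz(yaw) Ry(pitch) Rx(roll)).
In Python, from plant import ctrl gives the robot as it stands.
- The arm moves only by the tool jog_arm, never from a script. Its argument "commands" is a list of rows, each an object of numbers: "x", "y", "z": the shift along the tool's x, y, z in cm; "roll": the turn about the tool's z in rad. In form: [{"x": .., "y": .., "z": .., "roll": ..}, ...]. A call has 1 to 12 rows; each row shifts and turns the commanded pose from where the row before left it, along the tool's axes as they then stand; what a row does not reach is not made up. A row lasts 1/10 s, in which the tool goes at most 50 mm and 8.59 degrees, less where a joint would pass 70% of its speed; a pose out of reach is approached as far as the arm can. A call is refused whole if a number of a shift passes 5 or a number of a turn 0.15, either way. A call with a gripper value outside its range is refused whole. "gripper" is the finger opening in cm, from 0 to 8.76, set as the call begins (left out, the last holds). The fingers move at their own pace and stop on an object; the grip force is fixed at half the most. Time passes only in rows, so rows that do not move let the fingers close. It gives the time, the measured TCP pose, the force and the opening at its end, in the units of the state.
- ctrl.get_obs(): the state, without advancing time (a new reading comes with each control period).
- ctrl.snapshot(name): name is "scene" or "top" or "wrist"; returns a dict with "image" (400x640x3 uint8, red, green, blue), "mtx" (3x3 intrinsics, pixels), "k1" (the pictures are not rectified: a ray, as slopes to the right and down, at radius r is drawn at 1 + k1 r^2 times it, then the intrinsics apply), "position" and "orientation" of the camera in the world; the wrist camera has in their place "hand_eye" (4x4, takes a point from camera to tool coordinates, whose origin is the TCP and whose axes are the flange's). Camera axes: x right, y up, looking along -z (the intrinsics and any distortion apply to the point x, -y, -z); pixel columns grow to the right and rows downward; lengths in m; the calibration is good to about 2 mm. A picture is of the moment at which its call begins: read the wrist's pose just before it. There is no depth.
- ctrl.close_job(): hands the job in, once; it reports no verdict.
Trained networks look in the newest picture that a camera, given by its name, has taken for a name from the list of things; names that differ only in an ending like _2 or _b are one class to them, and where a whole thing is asked for, a point or a joint stands for the part that bears it (a point fixed in the world has none). Each returns a list of dicts, best first, with "confidence" (0 to 1); they miss things now and then, are a little off and sometimes report something else, mostly with a low value. They report only what shows in the picture. A call takes as long as a camera call.
- ctrl.search_frame(camera, query): "position" ([column, row] as shares, 0 to 1, of the picture: columns of its width, rows of its height, amid what is visible of it).
- ctrl.regions_of(camera, query): "mask" (400x640 bool, what is visible of it) and "position" ([column, row] as shares, 0 to 1, of the picture: columns of its width, rows of its height, amid what is visible of it).
The state is a dict: "clock": time; "joint_pos": joint angles; "qvel": joint speeds; "tau": joint torques, N m; "tool_pos": TCP position; "orientation": TCP orientation; "force": force on the tool from outside, world axes, zero at the start; "moment": the same for the moment, N m; "opening": finger opening in m.
Only numpy, scipy, OpenCV 4.12 (cv2) and the standard library are available. Lean on these libraries where they do the work, as an engineer would, in place of code of your own. Each camera call takes 0.05 s, during which the arm holds its last target.

## Working session

There is one attempt and no reset: what is moved stays moved. The work goes in short steps, Python scripts to look and compute and a tool call to move; the robot and the scene stay as the last step left them, time stands still between calls to the robot, and variables do not carry over. Pictures are saved under pics/ and viewed, and the job is handed in when it is done.

Besides the shell and the picture viewer there is one more tool, called after "Call:" as name([rows], argument=value, ...), one row to a line, values as JSON. jog_arm: Moves the arm, as the interface text tells. Its arguments: {"type":"object","properties":{"commands":{"type":"array"},"gripper":{"type":"number"}},"required":["commands"]}

```bash
ls; mkdir -p pics
cat > h.py <<'E'
import numpy as np,cv2
from plant import ctrl
from scipy.spatial.transform import Rotation as R
def save(s,n): cv2.imwrite(f'pics/{n}.png',s['image'][:,:,::-1])
def eul(o): return R.from_euler('xyz',o,degrees=True)
E
python3 - <<'E'
from h import *
o=ctrl.get_obs();print(o)
for c in ['scene','top','wrist']:
    s=ctrl.snapshot(c);save(s,c+'0');print(c,{k:(np.round(v,4).tolist() if k!='image' else 0) for k,v in s.items()})
    for q in ['module','plate','wide_block','slim_block','foot','module_lip','module_centre','rail_top']:
        try:
            print(q,[(round(d['confidence'],2),np.round(np.array(d['position'])*[640,400],1).tolist()) for d in ctrl.search_frame(c,q)][:3])
        except Exception as e: print(q,e)
print(ctrl.get_obs()['clock'])
E
```

```text
pics
{'clock': 0.0, 'joint_pos': array([-4.82375653e+01,  2.05909507e+01,  6.34552795e-01, -2.10264417e-02,
       -7.01358751e+01, -1.65049998e+01]), 'qvel': array([-0.01616834,  0.0521833 , -0.04787315, -0.05770537,  0.02049311,
        0.03922712]), 'tau': array([-7.88811303e-04, -5.82711804e+01,  2.93048912e+01,  6.99688956e+00,
        6.85538747e-03, -1.83685670e-04]), 'tool_pos': array([ 0.28776708, -0.61004819,  0.22563122]), 'orientation': array([ 1.79905913e+02, -7.26550976e-03, -1.54749720e+02]), 'force': array([-0.32260881, -0.06904144, -0.72164683]), 'moment': array([ 0.00499753,  0.04933391, -0.00011918]), 'opening': 0.08788666494463004}
scene {'image': 0, 'mtx': [[499.9463, 0.0, 322.6353], [0.0, 499.9463, 198.4674], [0.0, 0.0, 1.0]], 'k1': -0.0193, 'position': [1.1875, 0.2617, 1.0587], 'orientation': [32.6784, 0.2748, 111.743]}
module [(0.97, [264.6, 147.7])]
plate [(0.67, [360.6, 196.7])]
wide_block [(0.61, [235.1, 191.8]), (0.41, [264.5, 146.5]), (0.31, [476.6, 235.1])]
slim_block [(0.74, [202.1, 151.9])]
foot [(0.51, [185.1, 203.1])]
module_lip [(0.83, [263.7, 144.7
[... 264 characters left out ...]
0.9056], 'orientation': [3.3647, 0.5054, -90.1527]}
module [(0.73, [409.6, 243.2])]
plate [(0.77, [298.1, 220.6])]
wide_block [(0.89, [412.8, 178.6])]
slim_block [(0.71, [470.1, 206.8])]
foot [(0.49, [456.4, 138.5])]
module_lip [(0.92, [408.3, 244.8]), (0.6, [293.5, 221.5])]
module_centre [(0.92, [407.9, 242.4])]
rail_top [(0.59, [294.1, 223.3])]
wrist {'image': 0, 'mtx': [[338.7082, 0.0, 326.0468], [0.0, 338.7082, 200.0874], [0.0, 0.0, 1.0]], 'k1': -0.0159, 'hand_eye': [[0.0003, 0.9521, 0.3057, 0.084], [1.0, -0.0003, 0.0, -0.0009], [0.0001, 0.3057, -0.9521, -0.1584], [0.0, 0.0, 0.0, 1.0]]}
module []
plate []
wide_block []
slim_block []
foot []
module_lip []
module_centre []
rail_top []
1.35
```

View pics.

View pics/scene0.png

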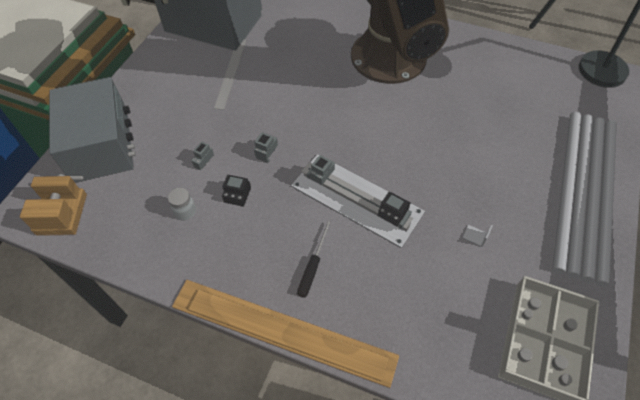

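View pics/top0.png

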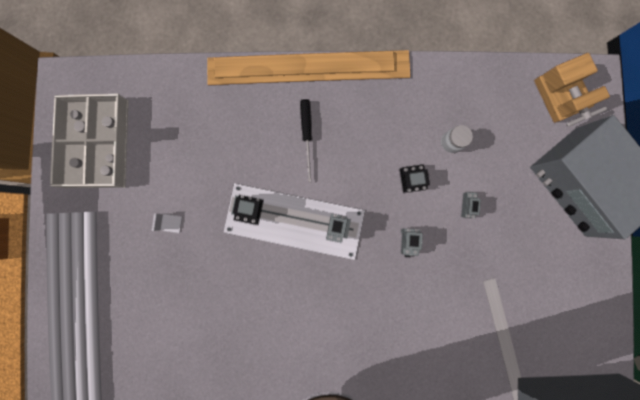

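Run:
```python
import cv2
a=cv2.imread('pics/top0.png');cv2.imwrite('pics/top0c.png',cv2.resize(a[110:290,220:500],None,fx=2.8,fy=2.8,interpolation=cv2.INTER_CUBIC))
a=cv2.imread('pics/scene0.png');cv2.imwrite('pics/scene0c.png',cv2.resize(a[90:290,160:500],None,fx=2.3,fy=2.3,interpolation=cv2.INTER_CUBIC))
```

```text
(no output)
```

View pics/top0c.png

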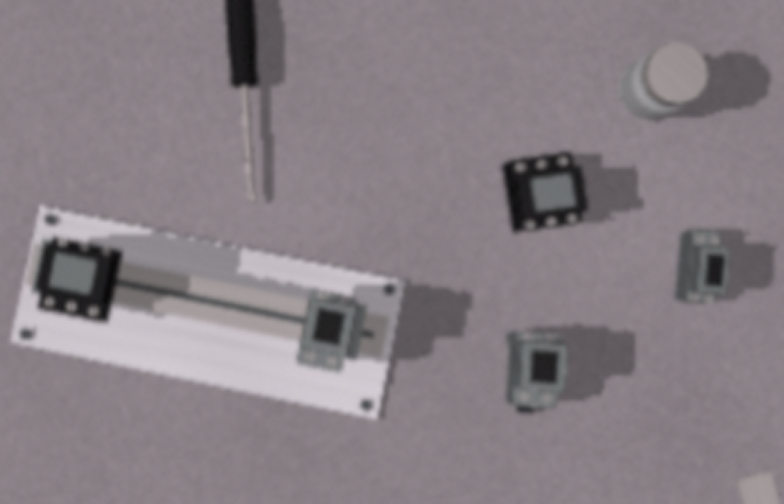

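View pics/scene0c.png

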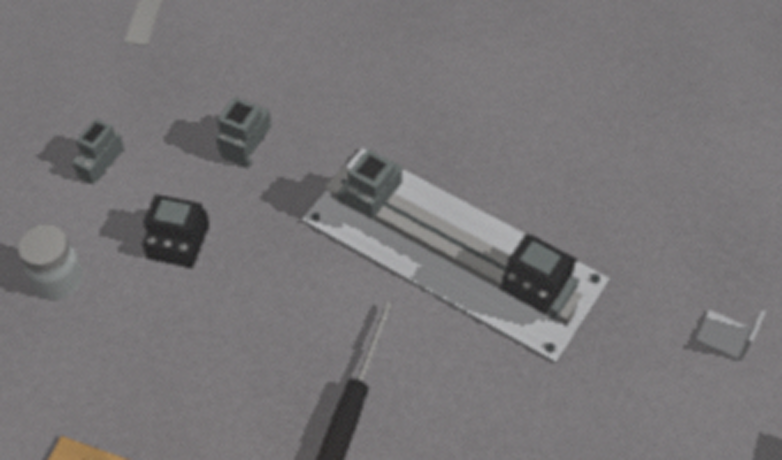

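```bash
cat >> h.py <<'E'
def campose(s,obs=None):
    if 'hand_eye' in s:
        T=np.eye(4);T[:3,:3]=eul(obs['orientation']).as_matrix();T[:3,3]=obs['tool_pos'];return T@np.array(s['hand_eye'])
    T=np.eye(4);T[:3,:3]=eul(s['orientation']).as_matrix();T[:3,3]=s['position'];return T
def ray(s,uv,obs=None):
    K=np.array(s['mtx']);d=np.array([(uv[0]-K[0,2])/K[0,0],(uv[1]-K[1,2])/K[1,1]]);p=d.copy()
    for _ in range(20): p=d/(1+s['k1']*(p@p))
    T=campose(s,obs);return T[:3,3],T[:3,:3]@np.array([p[0],-p[1],-1])
def onz(s,uv,z,obs=None):
    o,d=ray(s,uv,obs);return o+d*(z-o[2])/d[2]
def proj(s,P,obs=None):
    T=campose(s,obs);c=(np.atleast_2d(P)-T[:3,3])@T[:3,:3];p=np.c_[c[:,0],-c[:,1]]/-c[:,2:]
    p=p*(1+s['k1']*(p**2).sum(1,keepdims=True));K=np.array(s['mtx']);return p*[K[0,0],K[1,1]]+[K[0,2],K[1,2]]
E
cat > cams.py <<'E'
import pickle
E
python3 - <<'E'
from h import *
s=ctrl.snapshot('top');t=ctrl.snapshot('scene')
c=lambda x,y:(220+x/2.8,110+y/2.8)
for n,p,z in [('plateTL',(41,206),.006),('TR',(404,280),.006),('BR',(378,418),.006),('BL',(11,343),.006),('mod',(540,365),.055),('wide',(545,192),.045),('slim',(710,268),.045)]:
    print(n,onz(s,c(*p),z).round(4))
c=lambda x,y:(160+x/2.3,90+y/2.3)
for n,p,z in [('platefarTL',(303,218),.006),('near TL',(362,150),.006),('R',(608,278),.006),('B',(556,359),.006),('modtop',(241,112),.064)]:
    print(n,onz(t,c(*p),z).round(4))
E
```

```text
plateTL [0.6164 0.2266 0.006 ]
TR [ 0.552 -0.084  0.006]
BR [ 0.4354 -0.0609  0.006 ]
BL [0.4992 0.2513 0.006 ]
mod [ 0.4824 -0.1869  0.055 ]
wide [ 0.6229 -0.1958  0.045 ]
slim [ 0.56  -0.331  0.045]
platefarTL [ 0.5526 -0.0817  0.006 ]
near TL [ 0.4408 -0.0565  0.006 ]
R [0.5038 0.2532 0.006 ]
B [0.6174 0.2297 0.006 ]
modtop [ 0.482  -0.1844  0.064 ]
```

```bash
cat >> h.py <<'E'
import json
def plan(xyz,yaw,n,o=None,dec=2,p0=None,y0=None):
    o=o or ctrl.get_obs()
    p0=np.array(o['tool_pos']) if p0 is None else np.array(p0)
    y0=o['orientation'][2] if y0 is None else y0
    dy=(yaw-y0+180)%360-180
    d=(np.array(xyz)-p0)/n; rows=[]; y=y0; p=p0.copy()
    for i in range(n):
        M=R.from_euler('xyz',[180,0,y],degrees=True).as_matrix()
        want=p0+d*(i+1); l=np.round(M.T@(want-p)*100,dec); r=round(-np.radians(y0+dy*(i+1)/n-y),3)
        p=p+M@(l/100); y-=np.degrees(r)
        rows.append({"x":float(l[0]),"y":float(l[1]),"z":float(l[2]),"roll":r})
    print(len(rows),'max',max(np.linalg.norm([q['x'],q['y'],q['z']]) for q in rows),'end',p.round(4),round(y,2));
    print(json.dumps(rows));
E
python3 - <<'E'
from h import *
plan([.482,-.185,.21],180,10)
E
```

```text
10 max 4.685157414644678 end [ 0.482 -0.185  0.21 ] -180.01
[{"x": -3.57, "y": 3.02, "z": 0.17, "roll": 0.044}, {"x": -3.43, "y": 3.17, "z": 0.16, "roll": 0.044}, {"x": -3.29, "y": 3.33, "z": 0.17, "roll": 0.044}, {"x": -3.15, "y": 3.46, "z": 0.16, "roll": 0.044}, {"x": -2.98, "y": 3.6, "z": 0.17, "roll": 0.044}, {"x": -2.83, "y": 3.73, "z": 0.17, "roll": 0.044}, {"x": -2.66, "y": 3.84, "z": 0.16, "roll": 0.045}, {"x": -2.48, "y": 3.97, "z": 0.17, "roll": 0.044}, {"x": -2.31, "y": 4.06, "z": 0.16, "roll": 0.044}, {"x": -2.12, "y": 4.17, "z": 0.17, "roll": 0.044}]
```

Call:
jog_arm([
  {"x": -3.57, "y": 3.02, "z": 0.17, "roll": 0.044},
  {"x": -3.43, "y": 3.17, "z": 0.16, "roll": 0.044},
  {"x": -3.29, "y": 3.33, "z": 0.17, "roll": 0.044},
  {"x": -3.15, "y": 3.46, "z": 0.16, "roll": 0.044},
  {"x": -2.98, "y": 3.6, "z": 0.17, "roll": 0.044},
  {"x": -2.83, "y": 3.73, "z": 0.17, "roll": 0.044},
  {"x": -2.66, "y": 3.84, "z": 0.16, "roll": 0.045},
  {"x": -2.48, "y": 3.97, "z": 0.17, "roll": 0.044},
  {"x": -2.31, "y": 4.06, "z": 0.16, "roll": 0.044},
  {"x": -2.12, "y": 4.17, "z": 0.17, "roll": 0.044},
  {"x": 0},
  {"x": 0},
])

```text
validation failed for argument at $.co...
```

Run:
```python
from h import *
import pickle
o=ctrl.get_obs();s=ctrl.snapshot('wrist');save(s,'w1');pickle.dump((o,s),open('w1.pkl','wb'))
print(o['clock'],o['tool_pos'],o['orientation'],o['force'])
cv2.imwrite('pics/w1b.png',cv2.resize(s['image'][:,:,::-1],(800,500),interpolation=cv2.INTER_CUBIC))
```

```text
1.45 [ 0.28796882 -0.61046982  0.2265887 ] [-1.79997746e+02  9.81166344e-04 -1.54743506e+02] [ 0.02285405 -0.15896581 -0.65907649]
```

View pics/w1b.png

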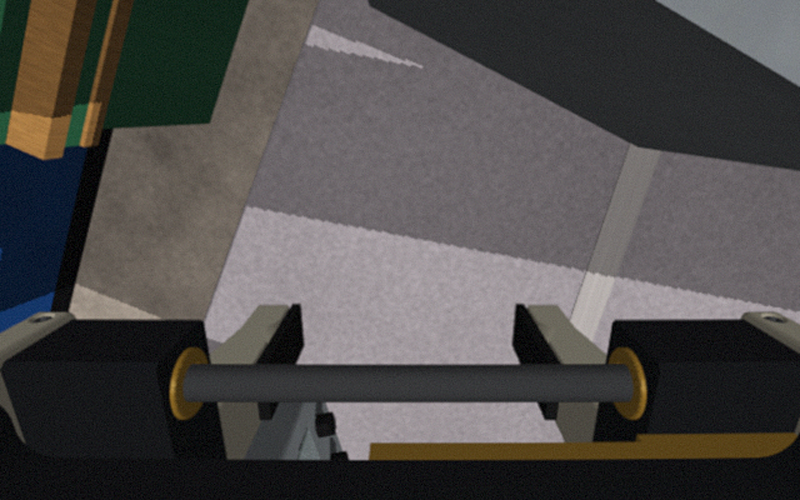

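Call:
jog_arm([
  {"x": -3.57, "y": 3.02, "z": 0.17, "roll": 0.044},
  {"x": -3.43, "y": 3.17, "z": 0.16, "roll": 0.044},
  {"x": -3.29, "y": 3.33, "z": 0.17, "roll": 0.044},
  {"x": -3.15, "y": 3.46, "z": 0.16, "roll": 0.044},
  {"x": -2.98, "y": 3.6, "z": 0.17, "roll": 0.044},
  {"x": -2.83, "y": 3.73, "z": 0.17, "roll": 0.044},
  {"x": -2.66, "y": 3.84, "z": 0.16, "roll": 0.045},
  {"x": -2.48, "y": 3.97, "z": 0.17, "roll": 0.044},
  {"x": -2.31, "y": 4.06, "z": 0.16, "roll": 0.044},
  {"x": -2.12, "y": 4.17, "z": 0.17, "roll": 0.044},
  {"x": 0, "y": 0, "z": 0, "roll": 0},
])

```text
clock: 2.6
tool_pos: [0.484, -0.181, 0.2101]
orientation: [180.0, 0.1, -179.8]
force: [0.1, 0.4, -0.1]
opening: 0.0876
```

Run:
```python
from h import *
import pickle
o=ctrl.get_obs();s=ctrl.snapshot('wrist');save(s,'w2');pickle.dump((o,s),open('w2.pkl','wb'))
print(o['clock'],o['tool_pos'],o['orientation'],o['force'])
cv2.imwrite('pics/w2b.png',cv2.resize(s['image'][:,:,::-1],(800,500),interpolation=cv2.INTER_CUBIC))
```

```text
2.6 [ 0.48401273 -0.18100942  0.21013484] [ 1.79979055e+02  6.95793419e-02 -1.79827887e+02] [ 0.0947956   0.39214717 -0.11532941]
```

View pics/w2b.png

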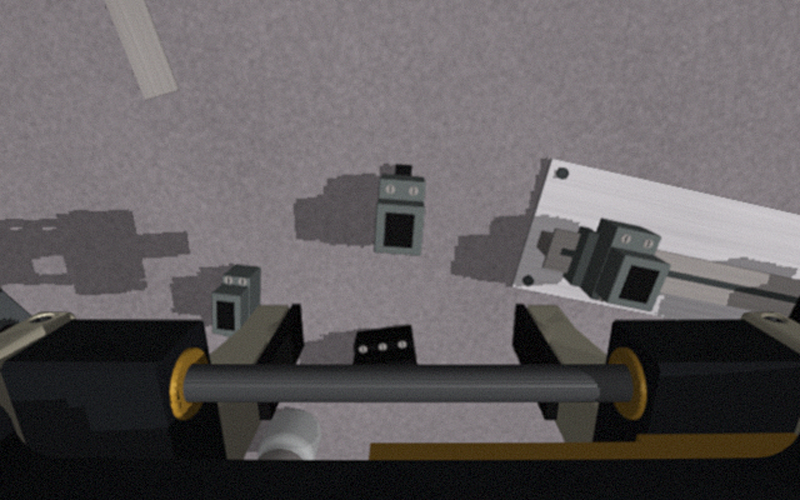

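Run:
```python
import cv2
a=cv2.imread('pics/w2.png');cv2.imwrite('pics/w2c.png',cv2.resize(a[120:215,285:355],None,fx=8,fy=8,interpolation=cv2.INTER_CUBIC)[:600])
cv2.imwrite('pics/w2d.png',cv2.resize(a[110:270,400:640],None,fx=3.3,fy=3.3,interpolation=cv2.INTER_CUBIC))
```

```text
(no output)
```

View pics/w2c.png

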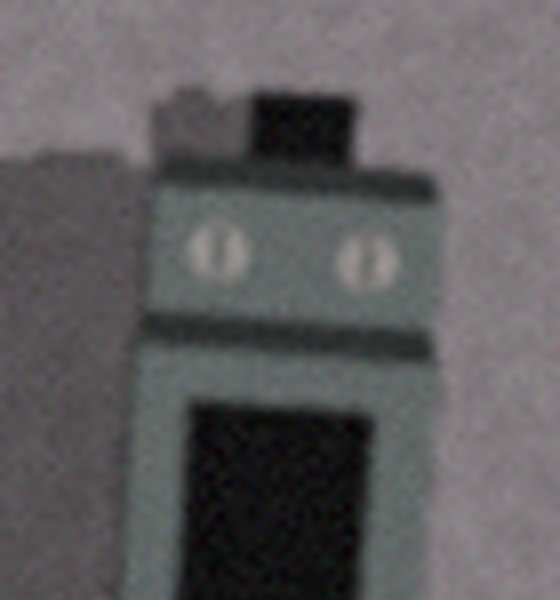

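Run:
```python
from h import *
import pickle
o,s=pickle.load(open('w2.pkl','rb'))
P=[onz(s,p,.064,o) for p in [(302.1,163.1),(339.6,165.3),(336.8,203.2),(300.8,200.8)]]
for p in P:print(p.round(4))
P=np.array(P);print('centre',P.mean(0), np.linalg.norm(P[0]-P[1]),np.linalg.norm(P[1]-P[2]),np.linalg.norm(P[3]-P[2]))
d=P[0]-P[1];print('y dir ang',np.degrees(np.arctan2(d[1],d[0])));d=P[3]-P[2];print(np.degrees(np.arctan2(d[1],d[0])))
d=P[0]-P[3];print(np.degrees(np.arctan2(d[1],d[0])));d=P[1]-P[2];print(np.degrees(np.arctan2(d[1],d[0])))
# foot tab end
print(onz(s,(285+303/8,120+95/8),.005,o))
```

```text
[ 0.4631 -0.204   0.064 ]
[ 0.465  -0.1698  0.064 ]
[ 0.5015 -0.1718  0.064 ]
[ 0.4993 -0.2059  0.064 ]
centre [ 0.48222908 -0.18787594  0.064     ] 0.03430443179204815 0.03658434828893549 0.03413125617438767
y dir ang -93.22717110639499
-93.82734720712318
177.00982786312107
176.73336522160312
[ 0.44159734 -0.18558152  0.005     ]
```

View pics/w2d.png

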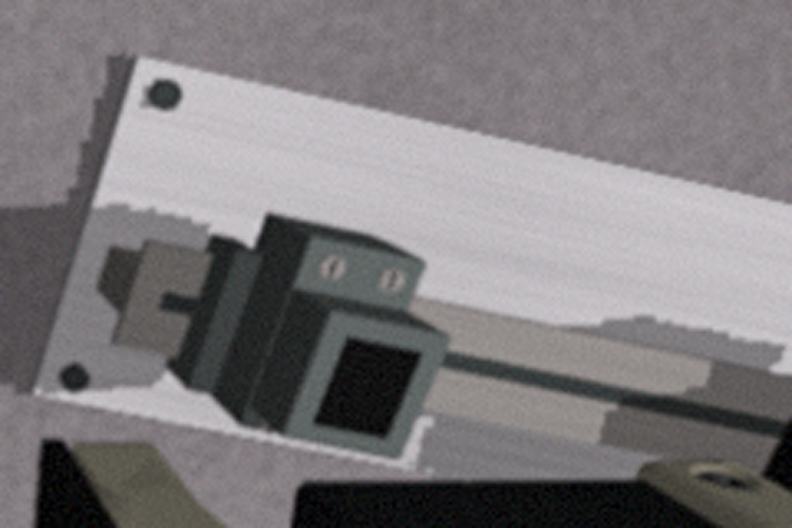

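Run:
```python
from h import *
plan([.486,-.1881,.023],177,6)
```

```text
6 max 3.121698255757593 end [ 0.486  -0.1881  0.023 ] -182.98
[{"x": -0.05, "y": -0.09, "z": 3.12, "roll": 0.009}, {"x": -0.05, "y": -0.09, "z": 3.12, "roll": 0.01}, {"x": -0.05, "y": -0.09, "z": 3.12, "roll": 0.009}, {"x": -0.05, "y": -0.09, "z": 3.11, "roll": 0.01}, {"x": -0.05, "y": -0.09, "z": 3.12, "roll": 0.009}, {"x": -0.05, "y": -0.09, "z": 3.12, "roll": 0.009}]
```

Call:
jog_arm([
  {"x": -0.1, "y": -0.23, "z": 3.12, "roll": 0.02},
  {"x": -0.1, "y": -0.23, "z": 3.12, "roll": 0.02},
  {"x": -0.1, "y": -0.09, "z": 3.12, "roll": 0.016},
  {"x": 0, "y": 0, "z": 3.11, "roll": 0},
  {"x": 0, "y": 0, "z": 3.12, "roll": 0},
  {"x": 0, "y": 0, "z": 3.12, "roll": 0},
  {"x": 0, "y": 0, "z": 0, "roll": 0},
])

```text
clock: 3.35
tool_pos: [0.4816, -0.1913, 0.0195]
orientation: [180.0, -0.4, 176.7]
force: [-0.3, -0.1, -1.3]
opening: 0.0873
```

Call:
jog_arm([
  {"x": 0, "y": 0, "z": 0, "roll": 0},
])

```text
clock: 3.45
tool_pos: [0.4847, -0.1913, 0.0232]
orientation: [-180.0, -0.1, 176.8]
force: [0.5, 0.1, 0.5]
opening: 0.0874
```

Call:
jog_arm([
  {"x": -0.1, "y": 0.3, "z": 0, "roll": 0},
  {"x": 0, "y": 0, "z": 0, "roll": 0},
])

```text
clock: 3.65
tool_pos: [0.4875, -0.1876, 0.0246]
orientation: [180.0, 0.2, 176.8]
force: [0.5, 0.8, 0.9]
opening: 0.0878
```

Call:
jog_arm([
  {"x": 0, "y": 0, "z": 0, "roll": 0},
  {"x": 0, "y": 0, "z": 0, "roll": 0},
  {"x": 0, "y": 0, "z": 0, "roll": 0},
  {"x": 0, "y": 0, "z": 0, "roll": 0},
  {"x": 0, "y": 0, "z": 0, "roll": 0},
], gripper=2.5)

```text
clock: 4.15
tool_pos: [0.4861, -0.1876, 0.0229]
orientation: [-180.0, -0.0, 176.8]
force: [-0.0, 0.2, -0.3]
opening: 0.053
```

Call:
jog_arm([
  {"x": 0, "y": 0, "z": 0, "roll": 0},
  {"x": 0, "y": 0, "z": 0, "roll": 0},
  {"x": 0, "y": 0, "z": 0, "roll": 0},
  {"x": 0, "y": 0, "z": 0, "roll": 0},
  {"x": 0, "y": 0, "z": 0, "roll": 0},
])

```text
clock: 4.65
tool_pos: [0.4861, -0.1876, 0.0228]
orientation: [180.0, -0.0, 176.8]
force: [-0.9, 0.2, -0.8]
opening: 0.0359
```

Call:
jog_arm([
  {"x": 0, "y": 0, "z": -0.5, "roll": 0},
  {"x": 0, "y": 0, "z": -3, "roll": 0},
  {"x": 0, "y": 0, "z": -4, "roll": 0},
  {"x": 0, "y": 0, "z": -4, "roll": 0},
  {"x": 0, "y": 0, "z": -4, "roll": 0},
  {"x": 0, "y": 0, "z": -2, "roll": 0},
  {"x": 0, "y": 0, "z": 0, "roll": 0},
])

```text
clock: 5.35
tool_pos: [0.4878, -0.1878, 0.2017]
orientation: [-180.0, 0.4, 176.8]
force: [0.4, -0.5, -1.5]
opening: 0.0358
```

Run:
```python
from h import *
plan([.566,.073,.19],168.35,7)
```

```text
7 max 3.898230367743805 end [0.566 0.073 0.19 ] 168.32
[{"x": -0.91, "y": 3.78, "z": 0.17, "roll": 0.021}, {"x": -0.83, "y": 3.8, "z": 0.16, "roll": 0.021}, {"x": -0.75, "y": 3.82, "z": 0.17, "roll": 0.021}, {"x": -0.66, "y": 3.83, "z": 0.17, "roll": 0.021}, {"x": -0.59, "y": 3.85, "z": 0.16, "roll": 0.021}, {"x": -0.51, "y": 3.86, "z": 0.17, "roll": 0.021}, {"x": -0.42, "y": 3.86, "z": 0.17, "roll": 0.022}]
```

Call:
jog_arm([
  {"x": -0.91, "y": 3.78, "z": 0.17, "roll": 0.021},
  {"x": -0.83, "y": 3.8, "z": 0.16, "roll": 0.021},
  {"x": -0.75, "y": 3.82, "z": 0.17, "roll": 0.021},
  {"x": -0.66, "y": 3.83, "z": 0.17, "roll": 0.021},
  {"x": -0.59, "y": 3.85, "z": 0.16, "roll": 0.021},
  {"x": -0.51, "y": 3.86, "z": 0.17, "roll": 0.021},
  {"x": -0.42, "y": 3.86, "z": 0.17, "roll": 0.022},
  {"x": 0, "y": 0, "z": 0, "roll": 0},
  {"x": 0, "y": 0, "z": 0, "roll": 0},
])

```text
clock: 6.25
tool_pos: [0.5636, 0.0738, 0.1847]
orientation: [-179.9, -0.1, 168.4]
force: [-0.5, -0.4, -2.2]
opening: 0.0354
```

Run:
```python
from h import *
import pickle
o=ctrl.get_obs();s=ctrl.snapshot('wrist');save(s,'w3');pickle.dump((o,s),open('w3.pkl','wb'))
print(o['clock'],o['tool_pos'],o['orientation'],o['force'])
cv2.imwrite('pics/w3b.png',cv2.resize(s['image'][:,:,::-1],(800,500),interpolation=cv2.INTER_CUBIC))
```

```text
6.25 [0.56359136 0.07382235 0.18465461] [-1.79920403e+02 -1.37585327e-01  1.68394674e+02] [-0.50514647 -0.3965259  -2.23720522]
```

View pics/w3b.png

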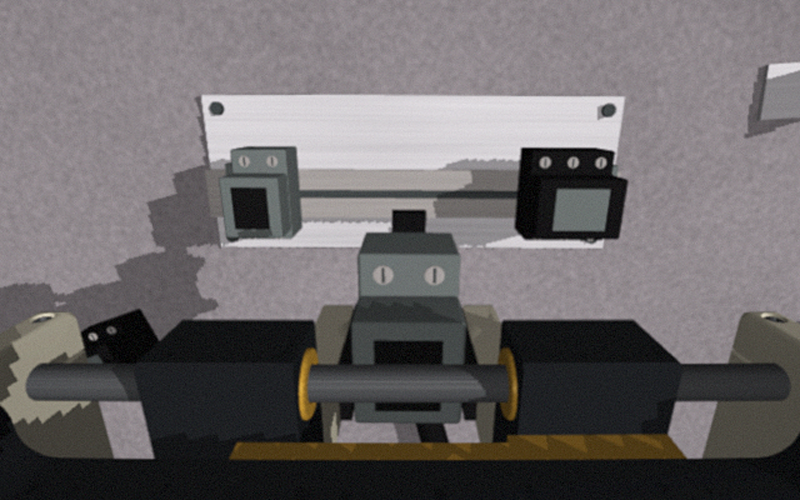

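Run:
```python
import cv2
a=cv2.imread('pics/w3.png');cv2.imwrite('pics/w3c.png',cv2.resize(a[65:205,155:355],None,fx=4,fy=4,interpolation=cv2.INTER_CUBIC))
b=cv2.cvtColor(a,cv2.COLOR_BGR2GRAY)
for c in (250,265,280,295,345,360,375,390): print(c,b[70:205,c-3:c+4].mean(1).astype(int)[55:])
```

```text
250 [213 215 213 210 210 210 210 212 212 198 173 155 159 160 159 158 159 160
 163 165 163 163 161 161 163 165 144  97  73  68  68  67  83 125 158 163
 161 157 159 159 159 161 162 162 161 157 160 158 152 144 139 141 166 197
 207 205 207 209 204 203 204 202 199 197 199 200 204 202 201 203 208 203
 173 128 135 139 137 141 142 142]
265 [213 212 212 211 208 208 210 212 211 199 171 153 158 161 160 159 158 162
 162 164 163 161 163 159 162 165 144  97  70  71  70  67  77 119 157 164
 160 159 159 161 158 163 162 162 161 158 159 159 152 144 140 137 149 183
 204 205 206 207 203 203 202 200 199 198 199 200 203 202 199 199 205 207
 178 134 136 140 141 142 143 143]
280 [211 212 210 208 208 208 209 213 211 201 172 153 158 162 160 159 160 162
 161 164 163 161 160 162 164 165 145  98  74  71  70  64  77 119 161 164
 160 158 158 160 161 163 161 162 160 160 160 159 156 147 138 136 155 186
 203 204 204 207 204 201 202 200 198 197 199 202 201 200 197 199 202 205
 177 133 134 138 142 140 143 145]
295 [210 211 209 209 207 208 210 212 212 208 188 157 159 161 160 160 160 160
 161 162 161 161 161 161 164 162 
[... 839 characters left out ...]
62  59
  61  62  62  61  60  64  80 104]
375 [216 209 182 153 142 144 144 145 143 137 130 130 141 146 148 151 151 153
 149 151 150 141 122 107 107 107 103  77  47  39  44  45  46  62  91 104
 109 106 106 109 105 106 105 105 104 104 102 105 111 129 143 144 143 141
 139 135 138 140 142 141 140 136 135 137 141 141 142 140 137 140 150 172
 173 145 134 141 142 144 145 146]
390 [218 215 203 173 148 143 143 145 144 140 126 106 105 109 108 106 109 106
 104 107 105 104 107 107 106 108 100  74  47  40  44  44  47  60  89 105
 106 108 106 106 106 105 105 104 105 102 103 104 113 128 142 144 142 143
 138 138 138 137 143 144 140 136 137 137 141 140 143 139 146 167 188 193
 178 147 133 140 144 145 148 147]
```

View pics/w3c.png

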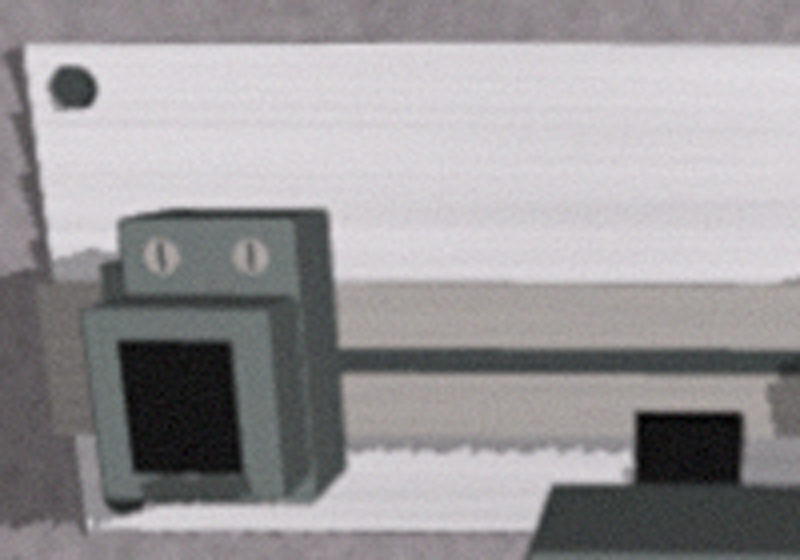

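Run:
```python
from h import *
import pickle
o,s=pickle.load(open('w3.pkl','rb'))
yaw=np.radians(168.35);ex=np.array([np.cos(yaw),np.sin(yaw)]);ey=np.array([-ex[1],ex[0]])
pt=lambda P:((P[:2]-[.527,.0845])@ex*1e3,(P[:2]-[.527,.0845])@ey*1e3)
print('cam',campose(s,o)[:3,3],pt(campose(s,o)[:3,3]))
for c in (250,390):
  for n,r,z in [('near',134.8,.036),('slot',155.0,.036),('far',173.4,.036)]:
    print(c,n,np.round(pt(onz(s,(c,r),z,o)),2))
# plate corners in 800 px
for p in [(202,97),(624,97),(604,248),(221,247)]: P=onz(s,np.array(p)/1.25,.006,o);print(P.round(4),np.round(pt(P),1))
# modules top inner edges
for p in [(300,176),(522,176)]: print(np.round(pt(onz(s,np.array(p)/1.25,.088,o)),1))
# held module: top face corners 800px 
zt=o['tool_pos'][2]+.041
for p in [(358,299),(463,299),(355,420),(463,420)]: print('modtop',np.round((onz(s,np.array(p)/1.25,zt,o)-o['tool_pos'])*1e3,1))
```

```text
cam [0.48217449 0.08966641 0.34325597] (np.float64(44.94534700402479), np.float64(3.991752901313537))
250 near [ 8.5  72.81]
250 slot [-9.79 74.02]
250 far [-27.03  75.16]
390 near [  8.65 -52.93]
390 slot [ -9.62 -53.98]
390 far [-26.84 -54.97]
[ 0.4375 -0.06    0.006 ] [ 58.4 159.6]
[0.5014 0.2516 0.006 ] [  58.8 -158.5]
[0.6184 0.2289 0.006 ] [ -60.4 -159.9]
[ 0.5534 -0.085   0.006 ] [-60.  160.7]
[10.2 69. ]
[ 10.4 -64.3]
modtop [-32.5  -9.7  41. ]
modtop [-26.2  21.4  41. ]
modtop [ 10.3 -21.2  41. ]
modtop [17.5 14.3 41. ]
```

Run:
```python
from h import *
plan([.5511,.0775,.075],168.35,5)
```

```text
5 max 2.216867158852781 end [0.5511 0.0775 0.075 ] 168.34
[{"x": 0.26, "y": 0.04, "z": 2.2, "roll": -0.0}, {"x": 0.26, "y": 0.03, "z": 2.2, "roll": -0.0}, {"x": 0.27, "y": 0.04, "z": 2.2, "roll": -0.0}, {"x": 0.26, "y": 0.04, "z": 2.2, "roll": -0.0}, {"x": 0.26, "y": 0.04, "z": 2.2, "roll": -0.0}]
```

Call:
jog_arm([
  {"x": 0.26, "y": 0.04, "z": 2.2, "roll": 0},
  {"x": 0.26, "y": 0.03, "z": 2.2, "roll": 0},
  {"x": 0.27, "y": 0.04, "z": 2.2, "roll": 0},
  {"x": 0.26, "y": 0.04, "z": 2.2, "roll": 0},
  {"x": 0.26, "y": 0.04, "z": 2.1, "roll": 0},
  {"x": 0, "y": 0, "z": 0, "roll": 0},
  {"x": 0, "y": 0, "z": 0, "roll": 0},
  {"x": 0, "y": 0, "z": 0, "roll": 0},
])

```text
clock: 7.1
tool_pos: [0.5528, 0.0775, 0.0784]
orientation: [179.9, 0.1, 168.3]
force: [-0.3, -0.1, -1.4]
opening: 0.0358
```

Run:
```python
from h import *
import pickle
o=ctrl.get_obs();s=ctrl.snapshot('wrist');t=ctrl.snapshot('top');save(s,'w4');pickle.dump((o,s,t),open('w4.pkl','wb'))
print(o['clock'],o['tool_pos'],o['orientation'],o['force'],o['moment'])
a=cv2.resize(s['image'][100:400,150:490,::-1],(800,700),interpolation=cv2.INTER_CUBIC)[:600]
cv2.imwrite('pics/w4b.png',a)
```

```text
7.1 [0.55279708 0.07748989 0.07842488] [1.79948964e+02 8.90606948e-02 1.68280511e+02] [-0.33628438 -0.09475792 -1.41190345] [ 0.00380959 -0.06037226 -0.02233198]
```

View pics/w4b.png

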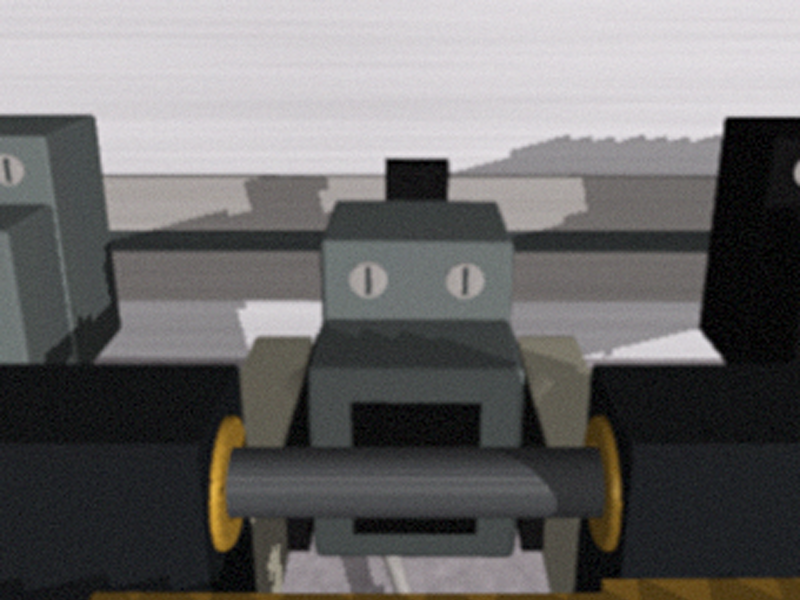

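Call:
jog_arm([
  {"x": 0, "y": 0, "z": 0.6, "roll": 0},
  {"x": 0, "y": 0, "z": 0.6, "roll": 0},
  {"x": 0, "y": 0, "z": 0.3, "roll": 0},
  {"x": 0, "y": 0, "z": 0.1, "roll": 0},
  {"x": 0, "y": 0, "z": 0, "roll": 0},
])

```text
clock: 7.7
tool_pos: [0.5518, 0.0776, 0.0608]
orientation: [-180.0, -0.0, 168.3]
force: [0.3, 0.4, -1.6]
opening: 0.0362
```

Call:
jog_arm([
  {"x": 0, "y": 0, "z": 0.1, "roll": 0},
  {"x": 0, "y": 0, "z": 0, "roll": 0},
])

```text
clock: 7.9
tool_pos: [0.552, 0.0777, 0.0602]
orientation: [180.0, 0.0, 168.3]
force: [-0.5, 0.1, -1.5]
opening: 0.0358
```

Call:
jog_arm([
  {"x": 0, "y": 0, "z": 0.1, "roll": 0},
  {"x": 0, "y": 0, "z": 0, "roll": 0},
])

```text
clock: 8.1
tool_pos: [0.5519, 0.0777, 0.0591]
orientation: [180.0, -0.0, 168.3]
force: [0.7, -0.0, -2.0]
opening: 0.0358
```

Call:
jog_arm([
  {"x": 0, "y": 0, "z": 0.1, "roll": 0},
  {"x": 0, "y": 0, "z": 0, "roll": 0},
])

```text
clock: 8.3
tool_pos: [0.5522, 0.0777, 0.0587]
orientation: [180.0, 0.0, 168.3]
force: [-0.1, -1.1, 3.4]
opening: 0.0357
```

Call:
jog_arm([
  {"x": -0.08, "y": 0, "z": 0.05, "roll": 0},
  {"x": -0.08, "y": 0, "z": 0.05, "roll": 0},
  {"x": 0, "y": 0, "z": 0, "roll": 0},
])

```text
clock: 8.6
tool_pos: [0.5541, 0.0775, 0.0583]
orientation: [180.0, 0.1, 168.3]
force: [-3.1, 0.5, 10.7]
opening: 0.0355
```

Call:
jog_arm([
  {"x": -0.08, "y": 0, "z": 0.05, "roll": 0},
  {"x": -0.08, "y": 0, "z": 0.05, "roll": 0},
])

```text
clock: 8.8
tool_pos: [0.5558, 0.0772, 0.0577]
orientation: [180.0, 0.1, 168.3]
force: [-2.7, -0.0, 13.0]
opening: 0.0357
```

Run:
```python
from h import *
o=ctrl.get_obs();print(o['clock'],o['tool_pos'],o['force'],o['moment'])
```

```text
8.8 [0.55584774 0.0772247  0.05766742] [-2.71349772 -0.02468597 12.96198808] [ 0.07683518  1.66553952 -0.04677016]
```

Call:
jog_arm([
  {"x": -0.08, "y": 0, "z": 0.05, "roll": 0},
])

```text
clock: 8.9
tool_pos: [0.5567, 0.0771, 0.0572]
orientation: [180.0, 0.1, 168.3]
force: [-3.3, 0.4, 13.2]
opening: 0.0359
```

Call:
jog_arm([
  {"x": -0.08, "y": 0, "z": 0.05, "roll": 0},
])

```text
clock: 9.0
tool_pos: [0.5575, 0.0769, 0.0567]
orientation: [180.0, 0.1, 168.3]
force: [-4.3, 0.1, 12.5]
opening: 0.0357
```

Call:
jog_arm([
  {"x": -0.08, "y": 0, "z": 0.05, "roll": 0},
])

```text
clock: 9.1
tool_pos: [0.5582, 0.0768, 0.0562]
orientation: [180.0, 0.1, 168.3]
force: [-2.8, 0.9, 13.2]
opening: 0.0357
```

Call:
jog_arm([
  {"x": -0.08, "y": 0, "z": 0.06, "roll": 0},
  {"x": -0.08, "y": 0, "z": 0.06, "roll": 0},
])

```text
clock: 9.3
tool_pos: [0.5599, 0.0764, 0.0551]
orientation: [180.0, 0.1, 168.3]
force: [-3.2, -0.2, 12.5]
opening: 0.0357
```

Call:
jog_arm([
  {"x": -0.08, "y": 0, "z": 0.06, "roll": 0},
  {"x": -0.08, "y": 0, "z": 0.06, "roll": 0},
])

```text
clock: 9.5
tool_pos: [0.5615, 0.0761, 0.0539]
orientation: [180.0, 0.1, 168.3]
force: [-2.8, -0.7, 12.7]
opening: 0.036
```

```bash
cat > look.py <<'E'
from h import *
import pickle,sys
n=sys.argv[1]
o=ctrl.get_obs();s=ctrl.snapshot('wrist');save(s,n);pickle.dump((o,s),open(n+'.pkl','wb'))
print(o['clock'],o['tool_pos'],o['orientation'],o['force'],o['moment'])
a=cv2.resize(s['image'][100:400,150:490,::-1],(800,700),interpolation=cv2.INTER_CUBIC)[:600]
cv2.imwrite(f'pics/{n}b.png',a)
E
python3 look.py w5
```

```text
9.5 [0.56153241 0.07609261 0.05387729] [1.79960495e+02 1.11922781e-01 1.68344232e+02] [-2.78234695 -0.72883145 12.74411486] [-0.06464324  1.44759866 -0.01515593]
```

View pics/w5b.png

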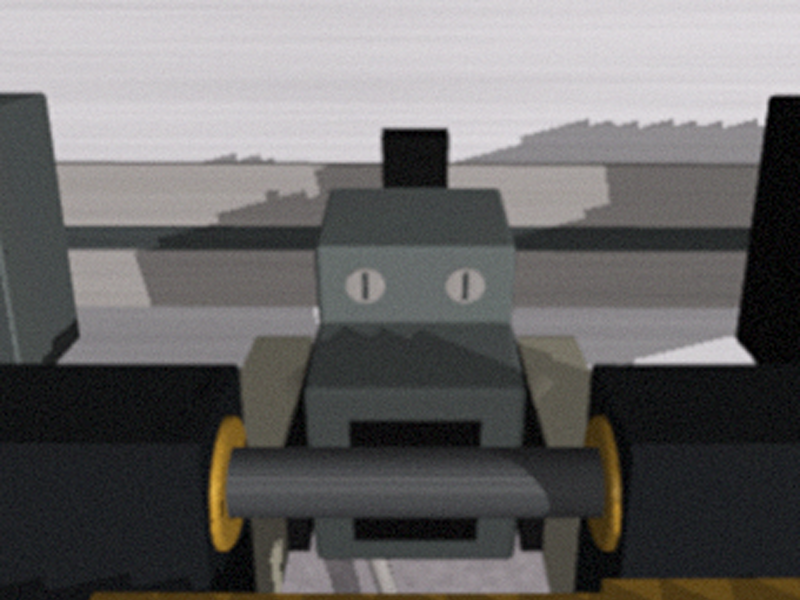

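Call:
jog_arm([
  {"x": -0.08, "y": 0, "z": 0.07, "roll": 0},
  {"x": -0.08, "y": 0, "z": 0.07, "roll": 0},
  {"x": -0.08, "y": 0, "z": 0.07, "roll": 0},
])

```text
clock: 9.85
tool_pos: [0.564, 0.0756, 0.0518]
orientation: [180.0, 0.1, 168.3]
force: [-1.7, 0.1, 12.7]
opening: 0.0353
```

Call:
jog_arm([
  {"x": -0.08, "y": 0, "z": 0.08, "roll": 0},
  {"x": -0.08, "y": 0, "z": 0.08, "roll": 0},
  {"x": -0.08, "y": 0, "z": 0.08, "roll": 0},
])

```text
clock: 10.15
tool_pos: [0.5665, 0.0751, 0.0495]
orientation: [180.0, 0.1, 168.4]
force: [-1.4, -1.0, 12.7]
opening: 0.036
```

Call:
jog_arm([
  {"x": -0.07, "y": 0, "z": 0.08, "roll": 0},
  {"x": -0.07, "y": 0, "z": 0.08, "roll": 0},
  {"x": -0.07, "y": 0, "z": 0.08, "roll": 0},
])

```text
clock: 10.45
tool_pos: [0.5688, 0.0747, 0.0472]
orientation: [180.0, 0.2, 168.4]
force: [-1.9, -1.8, 13.3]
opening: 0.0359
```

```bash
python3 look.py w6
```

```text
10.45 [0.56875918 0.07465171 0.04717587] [1.79952776e+02 1.55708287e-01 1.68356719e+02] [-1.88792455 -1.78903014 13.34102724] [-0.37486033  1.01656421  0.07221828]
```

View pics/w6b.png

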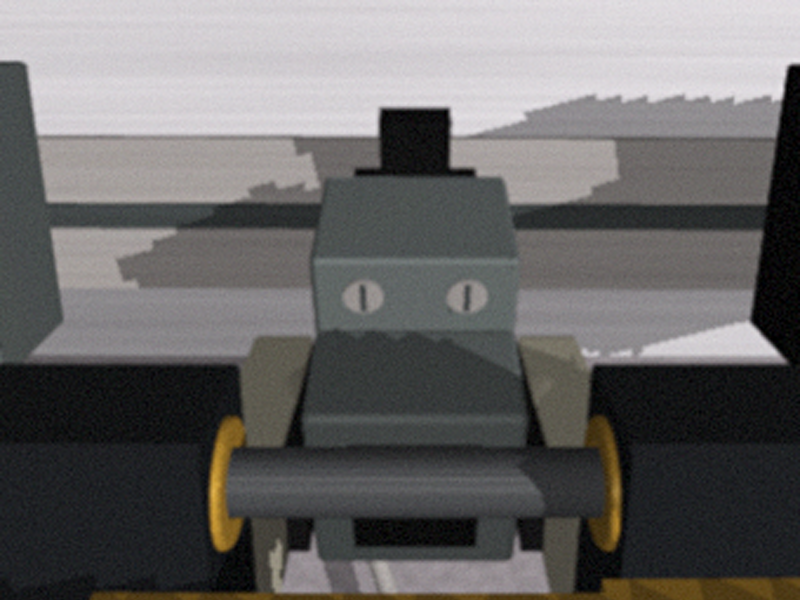

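```bash
cat > fit.py <<'E'
from h import *
import pickle
from scipy.optimize import least_squares
def fit(n,pix,fixth=None):
    o,s=pickle.load(open(n+'.pkl','rb'))[:2]
    pts=[(34,10),(34,10),(19,10),(19,10),(19,32),(19,32)]; ys=[-18,18]*3   # tool y sign resolved below
    px=np.array(pix)/[2.353,2.333]+[150,100]
    T=np.eye(4);T[:3,:3]=eul(o['orientation']).as_matrix();T[:3,3]=o['tool_pos']
    def P(v):
        x0,h0,y0,th=v;c,si=np.cos(th),np.sin(th);out=[]
        for (x,z),y in zip(pts,ys):
            X=x0+x*c-z*si;H=h0+x*si+z*c
            out.append([X,y0+y,-H])
        return np.array(out)/1e3
    f=lambda v:(proj(s,P(v)@T[:3,:3].T+T[:3,3],o)-px).ravel()
    r=least_squares(f,[4,9,0,.2]);print(n,'centre x,h,y in tool, th',r.x.round(3),'rms px',np.sqrt((r.fun**2).mean()).round(2))
    x0,h0,y0,th=r.x;c,si=np.cos(th),np.sin(th)
    yaw=np.radians(168.35);ex=np.array([np.cos(yaw),np.sin(yaw)])
    u=(o['tool_pos'][:2]-[.527,.0845])@ex*1e3;z=o['tool_pos'][2]*1e3
    for nm,x,zz in [('lip',-14,-25),('liplow',-14,-32),('wallin',-18.5,-25),('footin',18.5,-32),('relief',-18.5,-17),('seatfar',-13,-20),('nose',14,-24.2)]:
        print(nm,'u,z',round(u+x0+x*c-zz*si,1),round(z+h0+x*si+zz*c,1),end='; ')
    print()
if __name__=='__main__':
    fit('w4',[(326,241),(510,240),(325,320),(513,321),(311,367),(524,368)])
    fit('w6',[(314,259),(519,257),(313,333),(522,333),(304,420),(529,418)])
E
python3 fit.py
```

```text
w4 centre x,h,y in tool, th [ 1.03   6.986 -0.397 -0.035] rms px 1.09
lip u,z -40.5 60.9; liplow u,z -40.7 53.9; wallin u,z -45.0 61.1; footin u,z -8.3 52.8; relief u,z -44.7 69.1; seatfar u,z -39.3 65.9; nose u,z -12.5 60.7; 
w6 centre x,h,y in tool, th [ 6.484 13.866 -0.671  0.223] rms px 1.34
lip u,z -44.5 33.6; liplow u,z -43.0 26.7; wallin u,z -48.9 32.6; footin u,z -11.3 33.9; relief u,z -50.7 40.4; seatfar u,z -44.7 38.7; nose u,z -17.4 40.5;
```

Call:
jog_arm([
  {"x": -0.09, "y": 0, "z": 0.08, "roll": 0},
  {"x": -0.09, "y": 0, "z": 0.08, "roll": 0},
  {"x": -0.09, "y": 0, "z": 0.08, "roll": 0},
])

```text
clock: 10.8
tool_pos: [0.5714, 0.0741, 0.0447]
orientation: [180.0, 0.2, 168.4]
force: [-1.2, -1.8, 12.4]
opening: 0.0359
```

Call:
jog_arm([
  {"x": -0.09, "y": 0, "z": 0.08, "roll": 0},
  {"x": -0.09, "y": 0, "z": 0.08, "roll": 0},
])

```text
clock: 11.0
tool_pos: [0.5731, 0.0738, 0.043]
orientation: [180.0, 0.1, 168.3]
force: [-0.7, -1.3, 11.5]
opening: 0.0357
```

```bash
python3 look.py w7
```

```text
11.0 [0.57305006 0.07375451 0.04303803] [1.79951969e+02 1.41983434e-01 1.68348205e+02] [-0.68939375 -1.27313332 11.52479745] [-0.2166845   1.02592946 -0.02861429]
```

View pics/w7b.png

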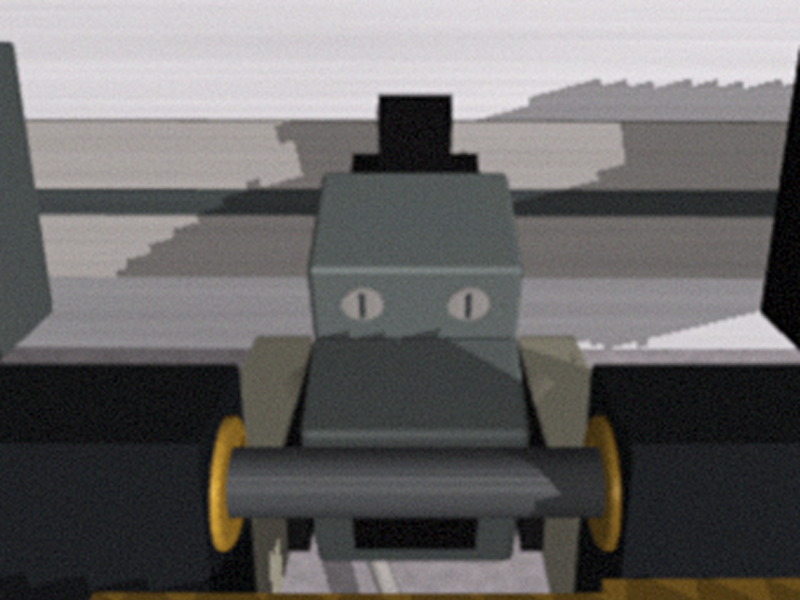

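```bash
sed -i 's/pts=\[.*\]; ys=\[-18,18\]\*3/pts=[(34,10),(34,10),(19,10),(19,10),(19,32),(19,32),(34,-20),(34,-20)][:len(pix)]; ys=[-18,18]*(len(pix)\/\/2)/' fit.py
sed -i '/^if __name__/,$d' fit.py
python3 - <<'E'
from fit import *
fit('w4',[(326,241),(510,240),(325,320),(513,321),(311,367),(524,368)])
fit('w4',[(326,241),(510,240),(325,320),(513,321),(311,367),(524,368),(335,203),(499,203)])
fit('w6',[(314,259),(519,257),(313,333),(522,333),(304,420),(529,418),(326,180),(505,179)])
fit('w7',[(311,269),(521,268),(313,338),(522,338),(304,435),(530,435)])
fit('w7',[(311,269),(521,268),(313,338),(522,338),(304,435),(530,435),(323,175),(506,175)])
E
```

```text
w4 centre x,h,y in tool, th [ 1.03   6.986 -0.397 -0.035] rms px 1.09
lip u,z -40.5 60.9; liplow u,z -40.7 53.9; wallin u,z -45.0 61.1; footin u,z -8.3 52.8; relief u,z -44.7 69.1; seatfar u,z -39.3 65.9; nose u,z -12.5 60.7; 
w4 centre x,h,y in tool, th [ 1.483  6.941 -0.417 -0.019] rms px 1.01
lip u,z -39.7 60.6; liplow u,z -39.8 53.6; wallin u,z -44.2 60.7; footin u,z -7.3 53.0; relief u,z -44.0 68.7; seatfar u,z -38.6 65.6; nose u,z -11.7 60.9; 
w6 centre x,h,y in tool, th [ 6.821 13.665 -0.707  0.236] rms px 1.18
lip u,z -43.8 33.3; liplow u,z -42.2 26.5; wallin u,z -48.2 32.2; footin u,z -10.6 34.1; relief u,z -50.1 40.0; seatfar u,z -44.0 38.4; nose u,z -16.8 40.6; 
w7 centre x,h,y in tool, th [ 7.31  13.898 -0.672  0.311] rms px 1.09
lip u,z -45.6 28.9; liplow u,z -43.5 22.2; wallin u,z -49.9 27.5; footin u,z -12.6 32.1; relief u,z -52.4 35.1; seatfar u,z -46.2 33.9; nose u,z -19.2 38.2; 
w7 centre x,h,y in tool, th [ 7.714 13.703 -0.748  0.325] rms px 1.0
lip u,z -44.8 28.6; liplow u,z -42.6 21.9; wallin u,z -49.1 27.1; footin u,z -11.8 32.3; relief u,z -51.7 34.7; seatfar u,z -45.5 33.6; nose u,z -18.6 38.3;
```

Call:
jog_arm([
  {"x": -0.09, "y": 0, "z": 0.08, "roll": 0},
  {"x": -0.09, "y": 0, "z": 0.08, "roll": 0},
  {"x": -0.09, "y": 0, "z": 0.08, "roll": 0},
])

```text
clock: 11.35
tool_pos: [0.5754, 0.0733, 0.0404]
orientation: [180.0, 0.1, 168.3]
force: [-2.5, 0.4, 10.1]
opening: 0.0356
```

```bash
python3 look.py w8
```

```text
11.35 [0.57536778 0.0732514  0.04043493] [1.79958948e+02 1.08122806e-01 1.68340764e+02] [-2.54480183  0.36413248 10.09364028] [ 0.15394841  1.31069795 -0.03308513]
```

View pics/w8b.png

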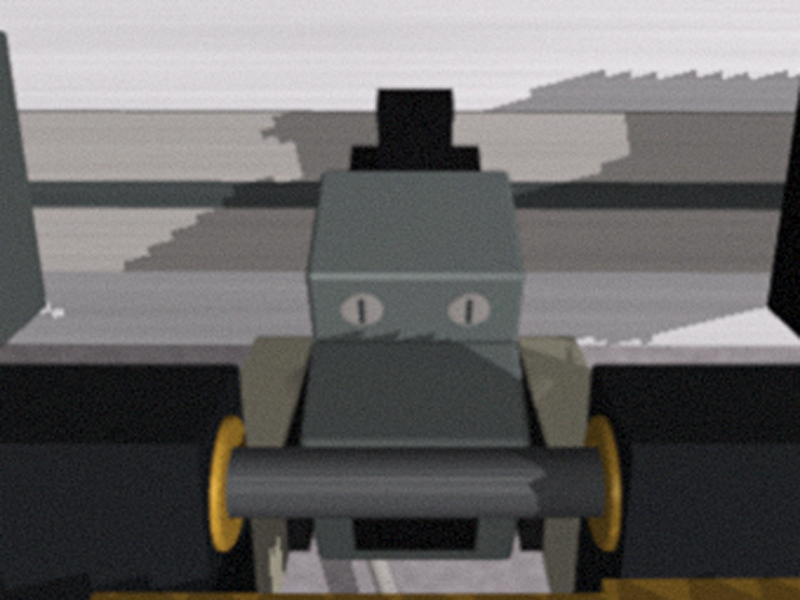

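Run:
```python
from fit import *
fit('w8',[(308,275),(524,274),(313,340),(522,340),(302,444),(530,444),(322,172),(507,172)])
```

```text
w8 centre x,h,y in tool, th [ 8.629 14.337 -0.799  0.377] rms px 0.76
lip u,z -44.8 26.4; liplow u,z -42.2 19.9; wallin u,z -49.0 24.7; footin u,z -12.0 31.8; relief u,z -52.0 32.2; seatfar u,z -45.7 31.4; nose u,z -19.1 37.4;
```

Call:
jog_arm([
  {"x": 0, "y": 0, "z": -0.15, "roll": 0},
  {"x": 0, "y": 0, "z": 0, "roll": 0},
])

```text
clock: 11.6
tool_pos: [0.5751, 0.0732, 0.0415]
orientation: [180.0, 0.1, 168.3]
force: [-1.2, -0.7, 7.3]
opening: 0.0357
```

Call:
jog_arm([
  {"x": 0.3, "y": 0, "z": 0, "roll": 0},
  {"x": 0.4, "y": 0, "z": 0, "roll": 0},
  {"x": 0.3, "y": 0, "z": 0, "roll": 0},
  {"x": 0, "y": 0, "z": 0, "roll": 0},
])

```text
clock: 12.0
tool_pos: [0.5671, 0.076, 0.0426]
orientation: [179.9, 0.3, 168.4]
force: [1.9, 0.3, 10.0]
opening: 0.036
```

```bash
cat > ob.py <<'E'
from h import *
o=ctrl.get_obs();yaw=np.radians(168.35);ex=np.array([np.cos(yaw),np.sin(yaw)]);ey=np.array([-ex[1],ex[0]])
d=o['tool_pos'][:2]-[.527,.0845];f=o['force']
print(round(o['clock'],2),'u %.2f v %.2f z %.2f'%(d@ex*1e3,d@ey*1e3,o['tool_pos'][2]*1e3),'Fu %.1f Fv %.1f Fz %.1f'%(f[:2]@ex,f[:2]@ey,f[2]),'yaw %.2f'%o['orientation'][2])
E
python3 ob.py
```

```text
12.0 u -41.00 v 0.26 z 42.63 Fu -1.8 Fv -0.6 Fz 10.0 yaw 168.37
```

Call:
jog_arm([
  {"x": 0, "y": 0, "z": -0.15, "roll": 0},
  {"x": 0, "y": 0, "z": 0, "roll": 0},
])

```text
clock: 12.2
tool_pos: [0.5657, 0.0755, 0.0429]
orientation: [179.9, 0.1, 168.3]
force: [0.9, 0.6, 6.4]
opening: 0.036
```

```bash
python3 look.py w9; python3 ob.py
```

```text
12.2 [0.56565386 0.07551056 0.04286189] [1.79929416e+02 1.16431134e-01 1.68321773e+02] [0.92472455 0.61917224 6.43913811] [ 0.29672655 -0.02807336 -0.06866955]
12.25 u -39.73 v 0.98 z 42.82 Fu -0.4 Fv -0.6 Fz 6.9 yaw 168.32
```

View pics/w9b.png

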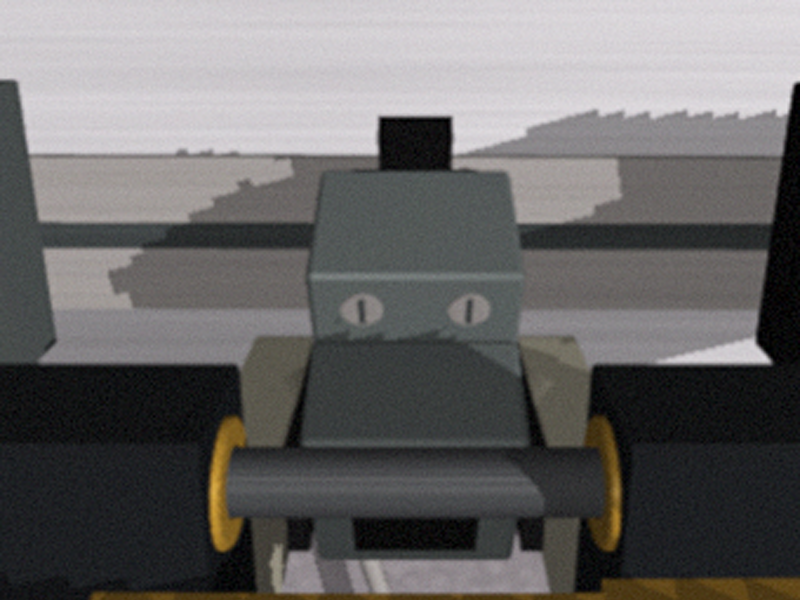

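Call:
jog_arm([
  {"x": 0, "y": 0, "z": -0.15, "roll": 0},
  {"x": 0, "y": 0, "z": -0.1, "roll": 0},
  {"x": 0, "y": 0, "z": 0, "roll": 0},
])

```text
clock: 12.55
tool_pos: [0.564, 0.0748, 0.044]
orientation: [-180.0, -0.1, 168.3]
force: [-0.4, 0.2, -0.6]
opening: 0.0355
```

```bash
python3 ob.py
```

```text
12.55 u -38.24 v 1.99 z 44.02 Fu 0.5 Fv -0.2 Fz -0.6 yaw 168.28
```

Call:
jog_arm([
  {"x": 0.1, "y": 0, "z": -0.1, "roll": 0},
  {"x": 0.1, "y": 0, "z": 0, "roll": 0},
  {"x": 0.1, "y": 0, "z": 0, "roll": 0},
  {"x": 0, "y": 0, "z": 0, "roll": 0},
])

```text
clock: 12.95
tool_pos: [0.5614, 0.0757, 0.0454]
orientation: [-180.0, -0.0, 168.3]
force: [0.1, -0.4, -1.7]
opening: 0.0358
```

```bash
python3 ob.py
```

```text
12.95 u -35.51 v 1.71 z 45.40 Fu -0.2 Fv 0.4 Fz -1.7 yaw 168.30
```

Call:
jog_arm([
  {"x": 0.1, "y": 0, "z": 0, "roll": 0},
  {"x": 0.1, "y": 0, "z": 0, "roll": 0},
  {"x": 0, "y": 0, "z": 0, "roll": 0},
])

```text
clock: 13.25
tool_pos: [0.5595, 0.0761, 0.0455]
orientation: [-180.0, -0.0, 168.3]
force: [-0.7, -0.1, -1.4]
opening: 0.0358
```

```bash
python3 ob.py
```

```text
13.25 u -33.57 v 1.67 z 45.46 Fu 0.6 Fv 0.2 Fz -1.4 yaw 168.30
```

Call:
jog_arm([
  {"x": 0.1, "y": 0, "z": 0.05, "roll": 0},
  {"x": 0, "y": 0, "z": 0, "roll": 0},
])

```text
clock: 13.45
tool_pos: [0.5586, 0.0763, 0.0449]
orientation: [-180.0, -0.0, 168.3]
force: [0.6, 0.5, -2.2]
opening: 0.0361
```

Call:
jog_arm([
  {"x": 0.1, "y": 0, "z": 0, "roll": 0},
  {"x": 0, "y": 0, "z": 0, "roll": 0},
])

```text
clock: 13.65
tool_pos: [0.5576, 0.0765, 0.0449]
orientation: [-180.0, -0.0, 168.3]
force: [0.1, 0.7, -0.4]
opening: 0.0359
```

Call:
jog_arm([
  {"x": 0.1, "y": 0, "z": 0, "roll": 0},
  {"x": 0, "y": 0, "z": 0, "roll": 0},
])

```text
clock: 13.85
tool_pos: [0.5566, 0.0767, 0.0449]
orientation: [-180.0, -0.0, 168.3]
force: [0.0, 0.7, -1.4]
opening: 0.0357
```

```bash
python3 ob.py
```

```text
13.85 u -30.56 v 1.71 z 44.92 Fu 0.1 Fv -0.7 Fz -1.4 yaw 168.30
```

Call:
jog_arm([
  {"x": 0.1, "y": 0, "z": 0, "roll": 0},
  {"x": 0, "y": 0, "z": 0, "roll": 0},
])

```text
clock: 14.05
tool_pos: [0.5557, 0.0769, 0.045]
orientation: [180.0, -0.0, 168.3]
force: [-0.5, 0.3, -1.6]
opening: 0.0357
```

Call:
jog_arm([
  {"x": 0.1, "y": 0, "z": 0, "roll": 0},
  {"x": 0, "y": 0, "z": 0, "roll": 0},
])

```text
clock: 14.25
tool_pos: [0.5547, 0.0771, 0.045]
orientation: [180.0, -0.0, 168.3]
force: [0.2, -0.6, -0.5]
opening: 0.0359
```

Call:
jog_arm([
  {"x": 0.1, "y": 0, "z": 0, "roll": 0},
  {"x": 0, "y": 0, "z": 0, "roll": 0},
])

```text
clock: 14.45
tool_pos: [0.5543, 0.0773, 0.0451]
orientation: [180.0, 0.0, 168.3]
force: [3.0, -1.3, -1.7]
opening: 0.036
```

Call:
jog_arm([
  {"x": 0.1, "y": 0, "z": 0, "roll": 0},
  {"x": 0, "y": 0, "z": 0, "roll": 0},
])

```text
clock: 14.65
tool_pos: [0.5541, 0.0774, 0.0451]
orientation: [180.0, 0.1, 168.3]
force: [7.0, -4.4, -6.2]
opening: 0.0359
```

```bash
python3 ob.py;  python3 look.py w10
```

```text
14.65 u -27.99 v 1.51 z 45.14 Fu -7.7 Fv 2.9 Fz -6.2 yaw 168.33
14.65 [0.55411002 0.07737155 0.04513682] [1.79976839e+02 1.19831959e-01 1.68325312e+02] [ 6.99335381 -4.35547443 -6.22939378] [-1.63456697 -2.57562424  0.00613028]
```

View pics/w10b.png

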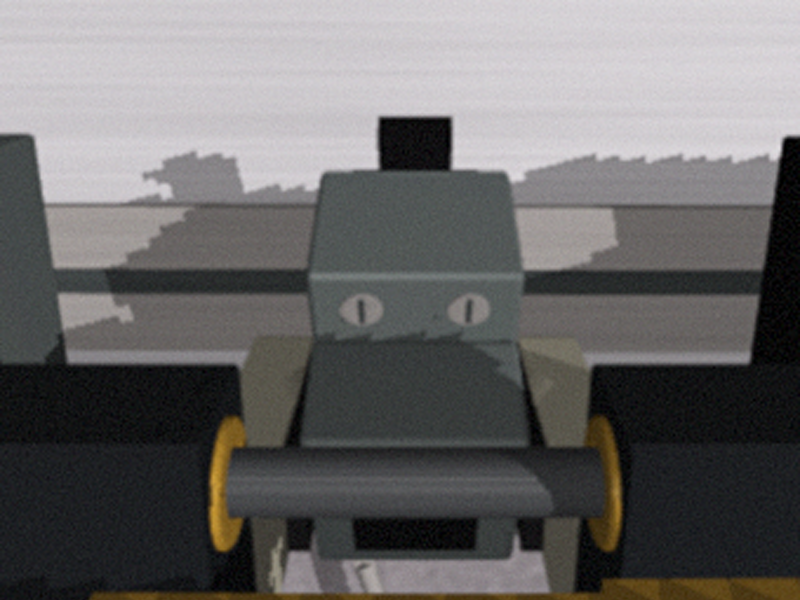

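Call:
jog_arm([
  {"x": -0.07, "y": 0, "z": 0.05, "roll": 0},
  {"x": 0, "y": 0, "z": 0, "roll": 0},
])

```text
clock: 14.9
tool_pos: [0.5541, 0.0774, 0.0446]
orientation: [180.0, 0.0, 168.3]
force: [3.5, -2.1, -2.8]
opening: 0.0359
```

```bash
python3 ob.py
```

```text
14.9 u -27.95 v 1.44 z 44.63 Fu -3.8 Fv 1.4 Fz -2.8 yaw 168.30
```

Call:
jog_arm([
  {"x": 0, "y": 0, "z": 0, "roll": 0},
  {"x": 0, "y": 0, "z": 0, "roll": 0},
  {"x": 0, "y": 0, "z": 0, "roll": 0},
  {"x": 0, "y": 0, "z": 0, "roll": 0},
  {"x": 0, "y": 0, "z": 0, "roll": 0},
  {"x": 0, "y": 0, "z": 0, "roll": 0},
], gripper=5.5)

```text
clock: 15.5
tool_pos: [0.5535, 0.0774, 0.0445]
orientation: [-180.0, -0.0, 168.3]
force: [-0.5, 0.1, -0.6]
opening: 0.0547
```

```bash
python3 ob.py;  python3 look.py w11
```

```text
15.5 u -27.36 v 1.63 z 44.47 Fu 0.5 Fv 0.0 Fz -0.6 yaw 168.30
15.5 [0.55346934 0.07737741 0.04446768] [-1.79999142e+02 -3.04067096e-03  1.68301325e+02] [-0.51481045  0.07134485 -0.60681342] [-0.06339457 -0.05558289  0.01009965]
```

View pics/w11b.png

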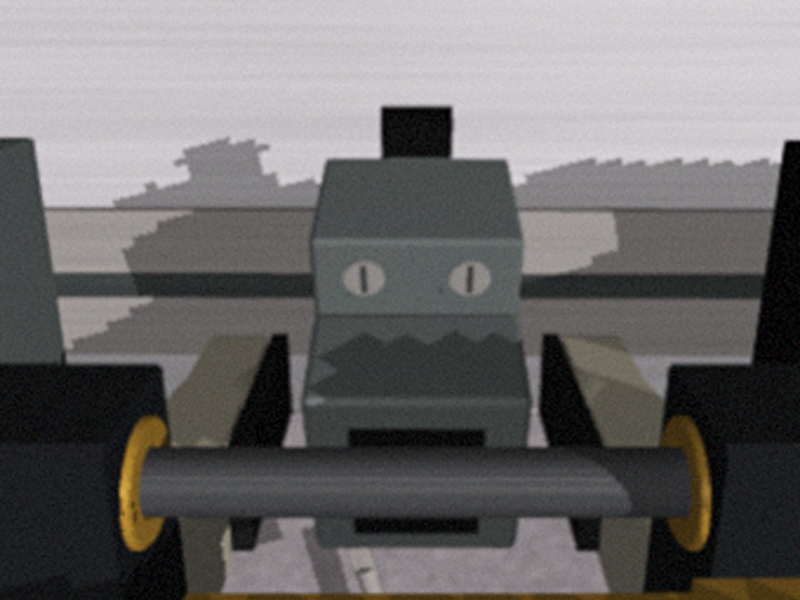

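Call:
jog_arm([
  {"x": 0, "y": 0, "z": -1, "roll": 0},
  {"x": 0, "y": 0, "z": -2.5, "roll": 0},
  {"x": 0, "y": 0, "z": -3, "roll": 0},
  {"x": 0, "y": 0, "z": 0, "roll": 0},
])

```text
clock: 15.95
tool_pos: [0.5562, 0.0783, 0.1143]
orientation: [179.8, 0.4, 168.4]
force: [1.0, 0.5, 0.1]
opening: 0.0547
```

Call:
jog_arm([
  {"x": 2, "y": 0, "z": 0, "roll": 0},
  {"x": 2, "y": 0, "z": 0, "roll": 0},
  {"x": 1.1, "y": 0, "z": 0, "roll": 0},
  {"x": 0, "y": 0, "z": 0, "roll": 0},
  {"x": 0, "y": 0, "z": 0, "roll": 0},
  {"x": 0, "y": 0, "z": 0, "roll": 0},
  {"x": 0, "y": 0, "z": 0, "roll": 0},
  {"x": 0, "y": 0, "z": 0, "roll": 0},
  {"x": 0, "y": 0, "z": 0, "roll": 0},
  {"x": 0, "y": 0, "z": 0, "roll": 0},
], gripper=0)

```text
clock: 16.95
tool_pos: [0.5037, 0.0876, 0.1093]
orientation: [-180.0, -0.0, 168.3]
force: [-0.6, 0.1, 0.2]
opening: 0.0004
```

```bash
python3 ob.py;  python3 - <<'E'
from h import *
s=ctrl.snapshot('scene');save(s,'s12')
a=s['image'][130:260,270:450,::-1];cv2.imwrite('pics/s12c.png',cv2.resize(a,None,fx=4.4,fy=4.4,interpolation=cv2.INTER_CUBIC))
E
```

```text
16.95 u 23.49 v 1.63 z 109.35 Fu 0.6 Fv -0.0 Fz 0.2 yaw 168.29
```

View pics/s12c.png

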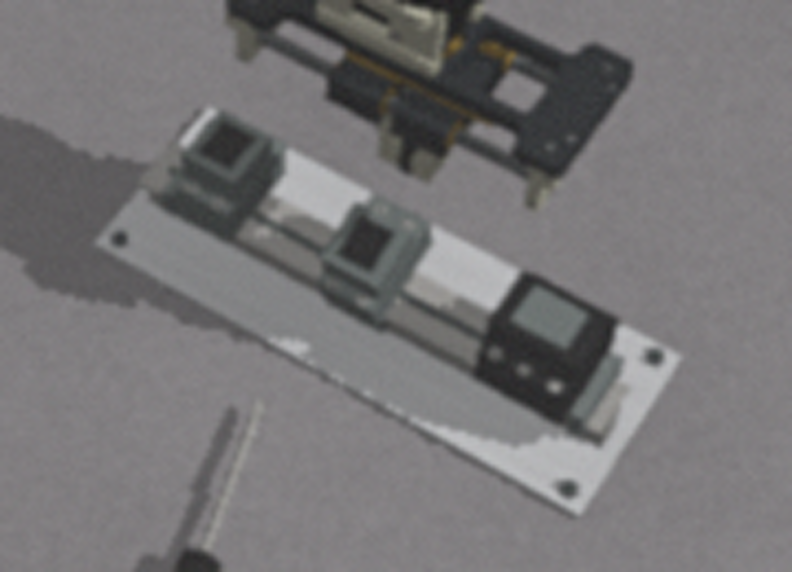

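Hooked and resting in the gap, foot side raised. Now lower the closed fingers on the foot-side shelf (expected contact about z = 78 mm).

Call:
jog_arm([
  {"x": 0, "y": 0, "z": 1, "roll": 0},
  {"x": 0, "y": 0, "z": 1, "roll": 0},
  {"x": 0, "y": 0, "z": 0.6, "roll": 0},
  {"x": 0, "y": 0, "z": 0, "roll": 0},
])

```text
clock: 17.4
tool_pos: [0.5027, 0.0872, 0.082]
orientation: [-179.9, -0.1, 168.3]
force: [-0.0, -0.2, 0.4]
opening: 0.0004
```

Call:
jog_arm([
  {"x": 0, "y": 0, "z": 0.1, "roll": 0},
  {"x": 0, "y": 0, "z": 0.1, "roll": 0},
  {"x": 0, "y": 0, "z": 0, "roll": 0},
])

```text
clock: 17.7
tool_pos: [0.5037, 0.0878, 0.0816]
orientation: [180.0, 0.0, 168.3]
force: [0.2, -0.2, -0.4]
opening: 0.0003
```

Call:
jog_arm([
  {"x": 0, "y": 0, "z": 0.1, "roll": 0},
  {"x": 0, "y": 0, "z": 0.1, "roll": 0},
  {"x": 0, "y": 0, "z": 0, "roll": 0},
])

```text
clock: 18.0
tool_pos: [0.5035, 0.0877, 0.0794]
orientation: [180.0, -0.0, 168.3]
force: [0.5, -0.2, -0.7]
opening: 0.0007
```

Call:
jog_arm([
  {"x": 0, "y": 0, "z": 0.1, "roll": 0},
  {"x": 0, "y": 0, "z": 0.1, "roll": 0},
  {"x": 0, "y": 0, "z": 0, "roll": 0},
])

```text
clock: 18.3
tool_pos: [0.5035, 0.0877, 0.0775]
orientation: [-180.0, -0.0, 168.3]
force: [-1.2, 0.4, 2.9]
opening: 0.0006
```

Call:
jog_arm([
  {"x": 0, "y": 0, "z": 0.1, "roll": 0},
  {"x": 0, "y": 0, "z": 0, "roll": 0},
])

```text
clock: 18.5
tool_pos: [0.5033, 0.0876, 0.0766]
orientation: [-180.0, -0.0, 168.3]
force: [-2.4, 1.2, 5.5]
opening: 0.0002
```

Call:
jog_arm([
  {"x": 0, "y": 0, "z": 0.1, "roll": 0},
  {"x": 0, "y": 0, "z": 0, "roll": 0},
])

```text
clock: 18.7
tool_pos: [0.5028, 0.0876, 0.0756]
orientation: [-180.0, -0.1, 168.3]
force: [-5.3, 2.2, 8.5]
opening: 0.0003
```

Call:
jog_arm([
  {"x": 0, "y": 0, "z": 0.1, "roll": 0},
  {"x": 0, "y": 0, "z": 0, "roll": 0},
])

```text
clock: 18.9
tool_pos: [0.5026, 0.0876, 0.0747]
orientation: [-180.0, -0.1, 168.3]
force: [-5.9, 2.7, 9.1]
opening: 0.0003
```

Call:
jog_arm([
  {"x": 0.08, "y": 0, "z": 0.1, "roll": 0},
  {"x": 0, "y": 0, "z": 0, "roll": 0},
])

```text
clock: 19.1
tool_pos: [0.5017, 0.0877, 0.0737]
orientation: [-180.0, -0.1, 168.3]
force: [-7.1, 1.6, 10.2]
opening: 0.0005
```

Call:
jog_arm([
  {"x": 0.08, "y": 0, "z": 0.1, "roll": 0},
  {"x": 0, "y": 0, "z": 0, "roll": 0},
])

```text
clock: 19.3
tool_pos: [0.5017, 0.0881, 0.0725]
orientation: [180.0, -0.0, 168.3]
force: [0.6, 0.1, -0.3]
opening: 0.0004
```

Call:
jog_arm([
  {"x": 0.08, "y": 0, "z": 0.1, "roll": 0},
  {"x": 0, "y": 0, "z": 0, "roll": 0},
])

```text
clock: 19.5
tool_pos: [0.5012, 0.0881, 0.0712]
orientation: [-180.0, -0.0, 168.3]
force: [-0.1, 0.4, -0.6]
opening: 0.0005
```

Call:
jog_arm([
  {"x": 0.08, "y": 0, "z": 0.1, "roll": 0},
  {"x": 0, "y": 0, "z": 0, "roll": 0},
])

```text
clock: 19.7
tool_pos: [0.5004, 0.0883, 0.0702]
orientation: [-180.0, -0.0, 168.3]
force: [0.7, 0.4, 0.2]
opening: 0.0002
```

```bash
python3 ob.py;  python3 - <<'E'
from h import *
o=ctrl.get_obs()
s=ctrl.snapshot('scene');save(s,'s13');w=ctrl.snapshot('wrist');save(w,'w13')
a=cv2.resize(s['image'][140:250,280:440,::-1],(800,550),interpolation=cv2.INTER_CUBIC);cv2.imwrite('pics/s13c.png',a)
cv2.imwrite('pics/w13b.png',cv2.resize(w['image'][60:360,130:510,::-1],(760,600),interpolation=cv2.INTER_CUBIC))
E
```

```text
19.7 u 26.86 v 1.65 z 70.24 Fu -0.6 Fv -0.5 Fz 0.2 yaw 168.30
```

View pics/s13c.png

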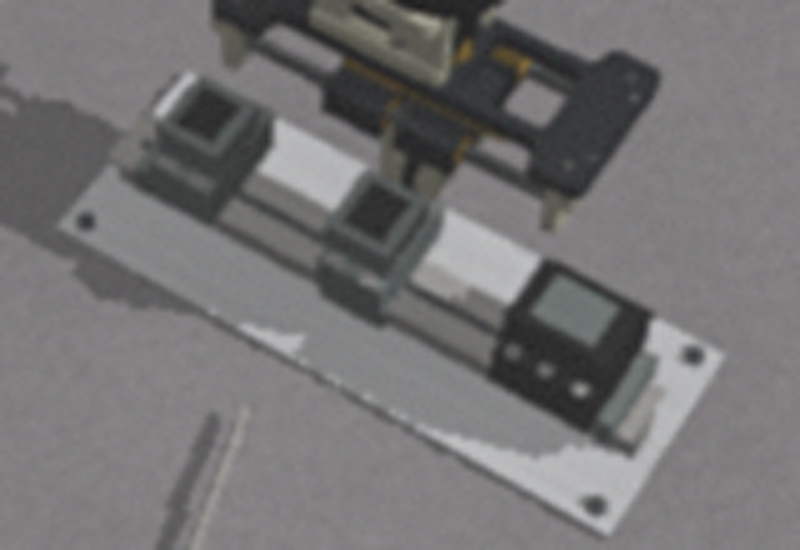

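View pics/w13b.png

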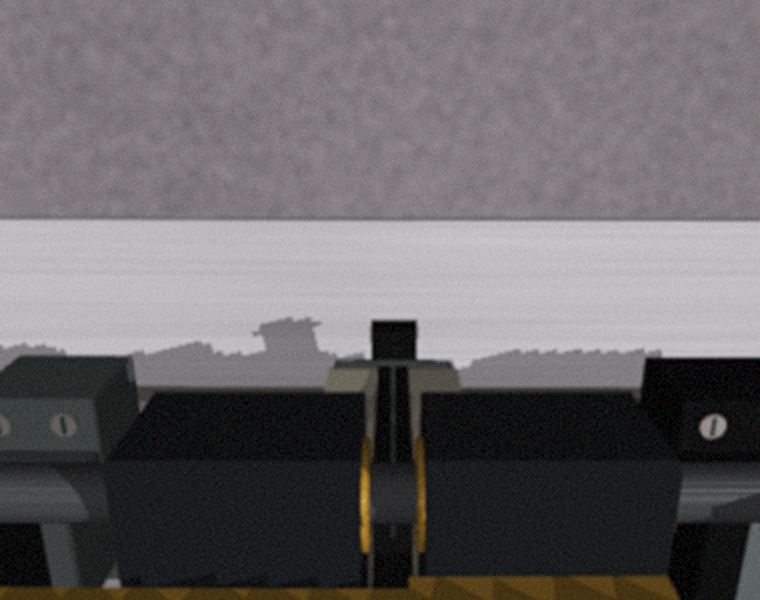

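Call:
jog_arm([
  {"x": -0.1, "y": 0, "z": 0.1, "roll": 0},
  {"x": 0, "y": 0, "z": 0.1, "roll": 0},
  {"x": 0, "y": 0, "z": 0, "roll": 0},
])

```text
clock: 20.1
tool_pos: [0.5014, 0.0881, 0.0683]
orientation: [-180.0, -0.0, 168.3]
force: [-0.9, -0.2, 0.9]
opening: 0.0005
```

Call:
jog_arm([
  {"x": 0, "y": 0, "z": 0.1, "roll": 0},
  {"x": 0, "y": 0, "z": 0, "roll": 0},
])

```text
clock: 20.3
tool_pos: [0.5013, 0.0881, 0.0673]
orientation: [-180.0, -0.0, 168.3]
force: [0.1, 0.3, -1.0]
opening: 0.0005
```

Call:
jog_arm([
  {"x": 0, "y": 0, "z": 0.1, "roll": 0},
  {"x": 0, "y": 0, "z": 0, "roll": 0},
])

```text
clock: 20.5
tool_pos: [0.5015, 0.0882, 0.0664]
orientation: [-180.0, 0.0, 168.3]
force: [0.3, -0.1, 0.1]
opening: 0.0004
```

Call:
jog_arm([
  {"x": 0, "y": 0, "z": 0.05, "roll": 0},
  {"x": 0, "y": 0, "z": 0, "roll": 0},
])

```text
clock: 20.7
tool_pos: [0.5014, 0.0882, 0.0662]
orientation: [180.0, 0.0, 168.3]
force: [-1.5, -0.8, 4.1]
opening: 0.0002
```

Call:
jog_arm([
  {"x": 0, "y": 0, "z": 0.05, "roll": 0},
  {"x": 0, "y": 0, "z": 0, "roll": 0},
])

```text
clock: 20.9
tool_pos: [0.5013, 0.0882, 0.0661]
orientation: [180.0, 0.0, 168.3]
force: [-3.6, 0.0, 8.6]
opening: 0.0004
```

Call:
jog_arm([
  {"x": 0, "y": 0, "z": 0.05, "roll": 0},
  {"x": 0, "y": 0, "z": 0, "roll": 0},
])

```text
clock: 21.1
tool_pos: [0.5012, 0.0882, 0.0659]
orientation: [180.0, 0.0, 168.3]
force: [-6.3, -0.4, 13.6]
opening: 0.0005
```

Call:
jog_arm([
  {"x": 0, "y": 0, "z": -0.3, "roll": 0},
  {"x": 0, "y": 0, "z": -2, "roll": 0},
  {"x": 0, "y": 0, "z": -4, "roll": 0},
  {"x": -2, "y": 0, "z": -4, "roll": 0},
  {"x": -4, "y": 0, "z": -2, "roll": 0},
  {"x": -4, "y": 0, "z": 0, "roll": 0},
  {"x": 0, "y": 0, "z": 0, "roll": 0},
  {"x": 0, "y": 0, "z": 0, "roll": 0},
])

```text
clock: 21.9
tool_pos: [0.5994, 0.0674, 0.1869]
orientation: [-180.0, -0.1, 168.2]
force: [-0.5, -0.7, 0.0]
opening: 0.0004
```

```bash
python3 ob.py;  python3 - <<'E'
from h import *
import pickle
o=ctrl.get_obs();w=ctrl.snapshot('wrist');save(w,'w14');s=ctrl.snapshot('scene');save(s,'s14');pickle.dump((o,w,s),open('w14.pkl','wb'))
cv2.imwrite('pics/w14b.png',cv2.resize(w['image'][50:270,150:490,::-1],(800,518),interpolation=cv2.INTER_CUBIC))
a=cv2.resize(s['image'][140:250,280:440,::-1],(800,550),interpolation=cv2.INTER_CUBIC);cv2.imwrite('pics/s14c.png',a)
E
```

```text
21.9 u -74.38 v 2.13 z 186.86 Fu 0.3 Fv 0.8 Fz 0.0 yaw 168.22
```

View pics/w14b.png

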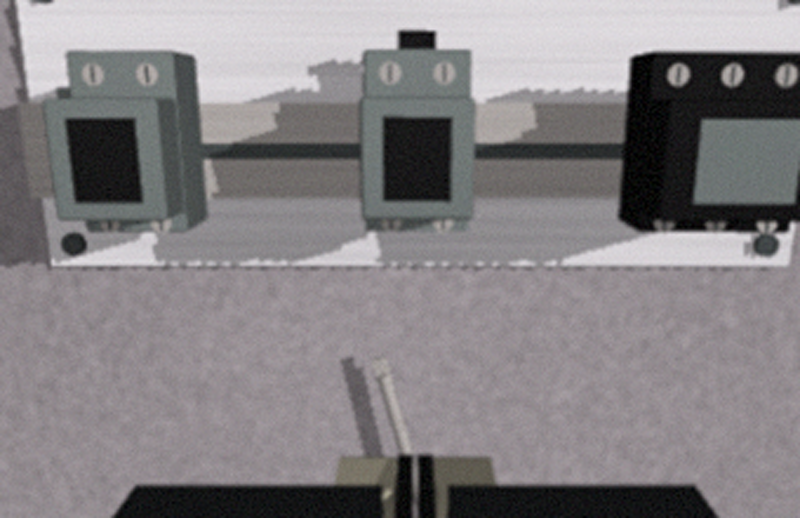

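View pics/s14c.png

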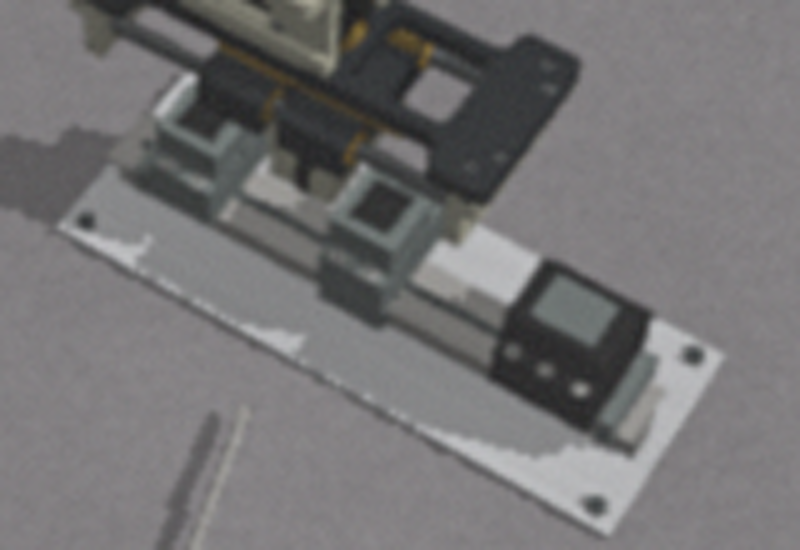

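Run:
```python
from h import *
import pickle
o,s,_=pickle.load(open('w14.pkl','rb'))
yaw=np.radians(168.35);ex=np.array([np.cos(yaw),np.sin(yaw)]);ey=np.array([-ex[1],ex[0]])
g=lambda p,z:(lambda P:np.round([(P[:2]-[.527,.0845])@ex*1e3,(P[:2]-[.527,.0845])@ey*1e3],1))(onz(s,np.array(p)/[2.353,2.355]+[150,50],z,o))
print('top near',g((361,98),.088),g((474,98),.088),'top far',g((361,218),.088),g((474,219),.088),'shelf near',g((363,51),.066),g((471,51),.066))
for z in(.024,.03,.035):print('tab',z,g((417,30),z))
```

```text
top near [ 9.  19.6] [  8.9 -15.2] top far [-27.8  20.4] [-28.2 -16. ] shelf near [23.8 20. ] [ 23.7 -15.5]
tab 0.024 [33.4  2.2]
tab 0.03 [33.   2.2]
tab 0.035 [32.6  2.2]
```

```bash
python3 -c "
from h import *
print(ctrl.close_job())"
```

```text
the job is handed in; nothing more can be done
None
```

I seated the relay base on the rail in the gap, let go of it, and handed the job in at about 22 s of robot time. No verdict was reported.

**What I did**
- **Tilt:** The jog interface can't tilt the tool. So I gripped the base by its flat sides and pressed the underside of its foot on the rail's top, at up to about 15 N, until it turned about 0.4 rad in the grip. It also slid up several millimetres in the fingers.
- **Hooking:** I slid the lip under the far edge until I felt the wall touch the rail. The side force peaked at about 8 N, with a downward pull of about 6 N. I then let go, and the base rested hooked with the foot side raised.
- **Rocking down:** I pressed the foot-side shelf down with closed fingers. The force rose to about 12 N and dropped suddenly, which I took as the click. Pressing again met firm contact at 66 mm, which is the flush height. That last press was the hardest, at about 15 N.

**Last checks**
- The last pictures show the base level and square on the rail. It is about 10 mm off the plate's middle line (limit 15 mm) and about 2 mm from y = 0.
- The gripper was clear at 0.19 m. I moved nothing else that I know of, but in the last pictures I saw only the screwdriver (its shaft), not the other loose things.
- The foot's travel could only be judged from the pictures. Its tab measured about 0.5 to 1 mm further out than nominal, within camera error. I take it to be home because of the click and the flush contact.
- The wrist camera was about 2 mm off at close range, so I trusted touch over it there.

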